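# Lock a board carrier down on a ball-located test fixture

### The arm

A 6-joint arm with a two-finger parallel gripper is mounted at the origin on a cart in front of the work surface, level with it; the furniture and walls round the work are solid. World frame = base frame: x ahead of the robot, y to its left, z up, the work surface at z = 0. Lengths are in m, angles in rad, forces in N, time in s.
With the tool pointing down it reaches from about 0.225 to 0.875 m from the base axis. Payload 3.4 kg.
Tool frame: the origin (TCP) lies at the very end of the fingers, on their centre line; the grasp point (between the pads) lies 19 mm behind it; z points along the fingers, y is the direction in which the jaws open and shut (so a half turn about z gives the same grasp; the last joint's range is limited). The gripper opens to 85 mm and grips with 20 to 120 N. Pads are 22 mm wide; open, the fingers measure 114 mm over their backs; the gripper's body (76 mm by 85 mm) begins 54 mm behind the grasp point. The pads swing forward as they close: fully open they stand 13 mm farther back than shut.
Start: joints at [-1.304, 0.276, 1.505, -0, 1.361, -0.121], TCP at [0.217, -0.532, 0.231] pointing down, gripper open.
Joint ranges: [-2.89, 2.89], [-0.75, 2.08], [0.22, 2.7], [-1.18, 4.32], [0.11, 2.71], [-2.7, 2.7]. Speed limits (rad/s): [2.57, 2.57, 3.14, 3.14, 3.14, 3.14].

### API

Orientations are given as a unit quaternion [w, x, y, z].
In Python, from rig import get_state, get_image, camera_model, sign_off gives the robot as it stands. The module is installed in compiled form; this text tells all that it offers.
- The arm moves only by the tool drive_tool, never from a script. Its argument "motion" is text: rows parted by semicolons, each of 7 numbers parted by spaces: the turn, a rotation vector about the tool's x, y, z in degrees, then the shift along the tool's x, y, z in m, then the opening in per cent of the stroke, from 0 (shut) to 100 (fully open). In form: wx wy wz tx ty tz hand; .... A call has 1 to 12 rows; each row shifts and turns the pose as measured when the row begins, along the tool's axes as they then stand; what a row does not reach is not made up. A row lasts 1/8 s, in which the tool goes at most 62.5 mm and 10.7 degrees, less where a joint would pass 70% of its speed; a pose out of reach is approached as far as the arm can. A call is refused whole if a number of a shift passes 0.0625 or a number of a turn 10.7, either way. A call with a gripper value outside its range is refused whole. The fingers move at their own pace and stop on an object; "newtons" is the grip in N (left out, the last holds). Time passes only in rows, so rows that do not move let the fingers close. It gives the time, the measured TCP pose, the force and the opening at its end, in the units of the state.
- get_state(): the state, without advancing time (a new reading comes with each control period).
- get_image(name): name is "side" or "top"; returns (picture, depth): 400x640x3 uint8, red, green, blue; 400x640 float32, m along the optical axis (not along the pixel's ray), 0 where there is no reading.
- camera_model(name): a dict with "camera_matrix" (3x3 intrinsics, pixels), "D" ([k1, k2, p1, p2, k3] as OpenCV has them; the pictures are not rectified), "cam_to_world" (4x4, takes a point from camera to world coordinates). Camera axes: x right, y up, looking along -z (the intrinsics and any distortion apply to the point x, -y, -z); pixel columns grow to the right and rows downward; lengths in m; the calibration is good to about 2 mm. A picture is of the moment at which its call begins. camera_model takes no time and is no camera call.
- sign_off(): hands the job in, once; it reports no verdict.
The state is a dict: "clock": time; "qpos": joint angles; "qd": joint speeds; "effort": joint torques, N m; "position": TCP position; "ee_rot": TCP orientation; "contact_force": force on the tool from outside, world axes, zero at the start; "moment": the same for the moment, N m; "width": finger opening in m.
Only numpy, scipy, OpenCV 4.12 (cv2) and the standard library are available. Lean on these libraries where they do the work, as an engineer would, in place of code of your own. Each camera call takes 0.05 s, during which the arm holds its last target.

### The job

Load the circuit board for testing: pick up the blue carrier plate with the board on it, set it on the three steel balls of the sloping test fixture so that the fixture's orange T-handle comes up through the plate's slot, and let go. Then lock it: pull the T-handle out against its spring, give it a quarter turn (either way) so that its head lies squarely across the slot, and let it go, so that the spring draws the plate fully home on the balls, down against the springy contact pins. Leave the tools and other things on the bench where they are.

Things in the scene. Friction and masses are not known exactly. Their poses are not given: they have to be found in the camera images.
- carrier_grip (a point): Centre of the carrier's grip bar: upright aluminium bar, 12 mm thick (x), 28 mm long (y), 22 mm tall (z), on the blue plate's top face; this point is half-way up, 11 mm above that face (31 mm above the bench at the start). z: plate's normal. Take it across its 12 mm, fingers along -z, tips just above the plate.
- carrier_slot (a point): Centre of the carrier's slot, on the plate's top face. Same axes as carrier_grip, which lies at (0, -53, +11) mm from here. The slot is 42 mm long (x), 20 mm wide (y) and goes through. Starts level, 20 mm above the bench.
- carrier: Blue plate, 112 mm (x) by 152 mm (y -68 to +84), 6 mm thick, 0.2-0.28 kg with its board, mass centre within 20 mm of the slot. Origin 20 mm below carrier_slot, same axes. The green board covers y +20 to +80, parts up to 19 mm above the plate. Beneath, three steel V-blocks 14 mm tall at (48, 0), (-24, 42), (-24, -42): 90 degree V-grooves that run towards the slot, 24 mm wide at the mouth. It stands on these.
- bed_home (a point): Where carrier_slot lies when the carrier is fully home: on the T-handle's axis, 30 mm above the bed. Axes: z is the bed's normal, tilted 25 degrees from vertical towards the robot's side; x runs up the slope, away from the robot; y to the left. The carrier's axes must match these (grip bar on the right, board on the left).
- bed: Bare aluminium face of the fixture, 150 x 154 mm, origin at its middle, axes as bed_home. On it three smooth steel balls of 16 mm at (48, 0), (-24, 42), (-24, -42) mm, which fit the V-grooves (caught from up to 5 mm off), and four brass spring pins: these meet the plate 3 mm before home and push with 3.6 N in all at home. Unlocked, a carrier floats on them about 2 mm short of home, kept by the balls.
- fixture: Grey sloping instrument case that carries the bed; fixed to the bench. 168 mm deep, 166 mm wide, 34 mm high in front, 99 mm at the back. Origin under its centre; x away from the robot.
- t_grip (a point): Centre of the T-handle's orange grip, 29 mm long (its x), 9 mm thick (y), 25 mm tall (z); 42.5 mm above bed_home while the handle is down, its top 55 mm. An 8 mm stem joins it to a flat steel T-head below, 32 x 9 x 7 mm, lengthwise the same way. z is the handle's axis, along the bed's normal.
- t_handle (a joint): Turn of the T-handle about the bed's normal, rad, clockwise from above positive. 0: lengthwise, along the bed's x and the slot, so that grip and head pass through it (starts within 0.12 of this). +1.57 or -1.57: square across the slot, the head over the plate (locked). Stops at +-1.65; stays where turned.
- draw_bolt (a joint): How far the T-handle is pulled out along the bed's normal, m, 0 to 0.016. A spring pulls it back: 8 N at 0, 0.4 N more per mm. At 0 the head's underside lies in the slot, 2 mm below the top face of a plate that is home; pull 9 mm or more to clear a plate that floats on the pins. Reads about 0.002 when the head holds the plate home.
- driver_red_mid (a point): Bystander: screwdriver with a red handle, 190 mm long; leave it where it is. Point at its middle, 10 mm up.
- pliers_nose_mid (a point): Bystander: red-handled long-nose pliers, 152 mm long; leave it where it is. Point at its middle, 10 mm up.
- solder_spool_mid (a point): Bystander: spool of solder wire with black flanges, 52 mm across, 38 mm tall; leave it where it is. Point at its middle, 10 mm up.
- flux_tin_mid (a point): Bystander: round flat red and white tin, 56 mm across, 19 mm tall; leave it where it is. Point at its middle, 10 mm up.
- transformer_mid (a point): Bystander: small mains transformer, grey core with a yellow coil, 36 x 62 x 43 mm; leave it where it is. Point at its middle, 20 mm up.
- cutters_side_mid (a point): Bystander: yellow-handled side cutters, 105 mm long; leave it where it is. Point at its middle, 10 mm up.
- tape_roll_mid (a point): Bystander: black roll of tape, 62 mm across, 18 mm tall; leave it where it is. Point at its middle, 10 mm up.

How it is judged:
By the outcome, as a careful person would: the job done as asked, in the order asked, and still so for the second after the job is handed in, with the robot touching nothing.
It also fails if it takes over 58 s, if anything falls off the work surface, if the arm or the gripper's body presses on something with over 40 N, if the wrist force passes 120 N, or if a joint passes its speed limit or range.

## Working session

There is one attempt and no reset: what is moved stays moved. The work goes in short steps, Python scripts to look and compute and a tool call to move; the robot and the scene stay as the last step left them, time stands still between calls to the robot, and variables do not carry over. Pictures are saved under pics/ and viewed, and the job is handed in when it is done.

Besides the shell and the picture viewer there is one more tool, called after "Emit:" as a command line: name --argument value ..., lists and objects as JSON in quotes. drive_tool: Moves the arm, as the interface text tells. Its arguments: {"type":"object","properties":{"motion":{"type":"string"},"newtons":{"type":"number"}},"required":["motion"]}

```bash
ls; mkdir -p pics; python3 - <<'E'
from rig import *
import cv2,numpy as np
print(get_state())
for n in("side","top"):
    im,d=get_image(n); cv2.imwrite(f"pics/{n}0.png",im[...,::-1]); np.savez(f"pics/{n}0.npz",im=im,d=d)
    m=camera_model(n); print(n,m)
E
```

```text
pics
{'clock': 0.0, 'qpos': array([-1.30400016e+00,  2.76590302e-01,  1.50615468e+00,  2.50282376e-05,
        1.36070549e+00, -1.20989121e-01]), 'qd': array([ 6.86668201e-04,  1.03964646e-03,  1.58742367e-03,  4.41580613e-04,
        8.59225834e-04, -9.22997235e-05]), 'effort': array([ 4.97236815e-04, -4.16769934e+01, -2.45805269e+01,  8.09177732e-05,
        1.12680299e-02,  7.82846257e-06]), 'position': array([ 0.21729541, -0.53177612,  0.23043381]), 'ee_rot': array([-9.27330073e-04,  9.81261718e-01,  1.92677391e-01, -5.54565382e-05]), 'contact_force': array([-0.30558137, -0.07259821,  0.07556257]), 'moment': array([ 0.03550304,  0.03962048, -0.01675   ]), 'width': 0.08544899905093574}
side {'camera_matrix': array([[440.62937027,   0.        , 319.02781755],
       [  0.        , 440.62937027, 196.72501297],
       [  0.        ,   0.        ,   1.        ]]), 'D': array([-0.1205094,  0.       ,  0.       ,  0.       ,  0.       ]), 'cam_to_world': array([[-0.96175226,  0.17245592, -0.2128181 ,  0.30502656],
       [-0.27369723, -0.63639114,  0.72117692,  0.99453725],
       [-0.01106432,  0.75184126,  0.65925132,  1.01488698],
       [ 0.        ,  0.        ,  0.        ,  1.        ]])}
top {'camera_matrix': array([[460.53933868,   0.        , 325.09677105],
       [  0.        , 460.53933868, 197.43749632],
       [  0.        ,   0.        ,   1.        ]]), 'D': array([-0.10422137,  0.        ,  0.        ,  0.        ,  0.        ]), 'cam_to_world': array([[ 0.00580151,  0.98871876, -0.14967149,  0.39211467],
       [-0.99980749,  0.00292967, -0.01940095, -0.00593236],
       [-0.0187436 ,  0.14975523,  0.98854542,  1.30649948],
       [ 0.        ,  0.        ,  0.        ,  1.        ]])}
```

View pics/top0.png

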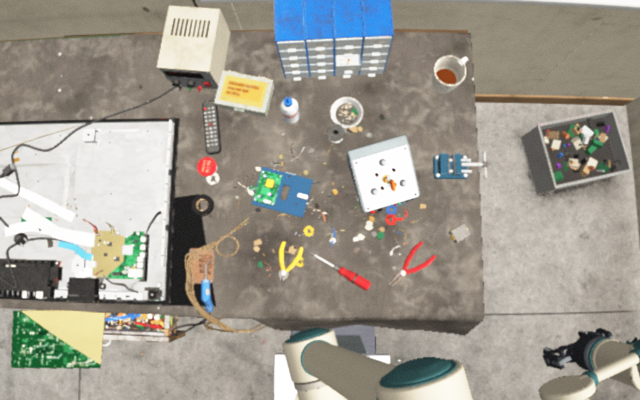

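View pics/side0.png

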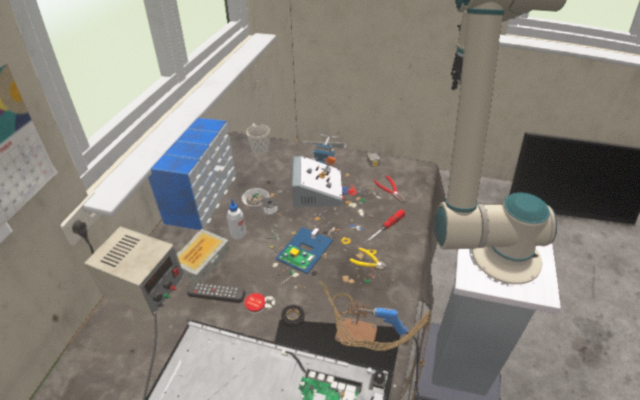

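```bash
cat > h.py <<'E'
import cv2,numpy as np
from scipy.spatial.transform import Rotation as R
from rig import camera_model
def crop(src,out,x0,y0,w,h,s):
    im=cv2.imread(src); c=cv2.resize(im[y0:y0+h,x0:x0+w],None,fx=s,fy=s,interpolation=cv2.INTER_CUBIC); cv2.imwrite(out,c)
def ray(n,uv):
    m=camera_model(n); p=cv2.undistortPoints(np.array(uv,float).reshape(-1,1,2),m["camera_matrix"],m["D"]).reshape(-1,2)
    d=np.c_[p[:,0],-p[:,1],-np.ones(len(p))]; T=m["cam_to_world"]
    return T[:3,3],d@T[:3,:3].T
def onz(n,uv,z):
    o,d=ray(n,uv); z=np.broadcast_to(z,(len(d),)); return o+d*((z-o[2])/d[:,2])[:,None]
def proj(n,P):
    m=camera_model(n); T=m["cam_to_world"]; q=(np.atleast_2d(P)-T[:3,3])@T[:3,:3]
    q=q*[1,-1,-1]; return cv2.projectPoints(q,np.zeros(3),np.zeros(3),m["camera_matrix"],m["D"])[0].reshape(-1,2)
def cloud(n,d):
    v,u=np.mgrid[:400,:640]; o,r=ray(n,np.c_[u.ravel(),v.ravel()])
    return (o+r*d.reshape(-1,1)).reshape(400,640,3)
E
python3 - <<'E'
from h import *
crop("pics/top0.png","pics/t_car.png",235,150,100,75,8)
crop("pics/top0.png","pics/t_fix.png",335,125,100,75,8)
crop("pics/side0.png","pics/s_car.png",265,215,80,60,10)
crop("pics/side0.png","pics/s_fix.png",275,140,80,60,10)
E
```

```text
(no output)
```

View pics/t_car.png

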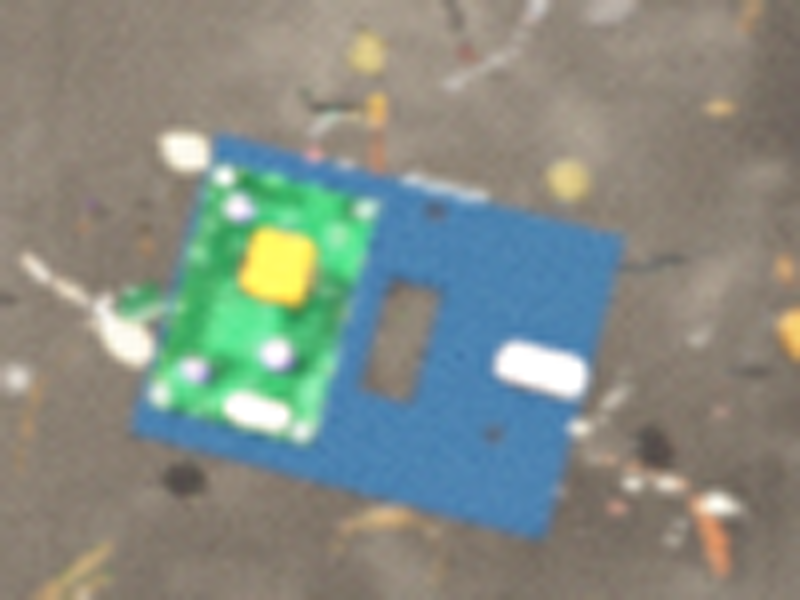

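View pics/t_fix.png

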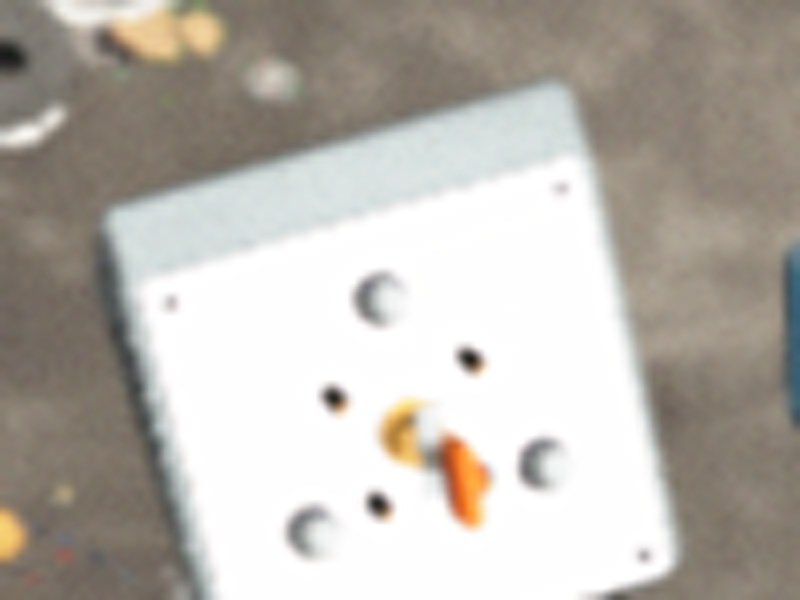

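View pics/s_car.png

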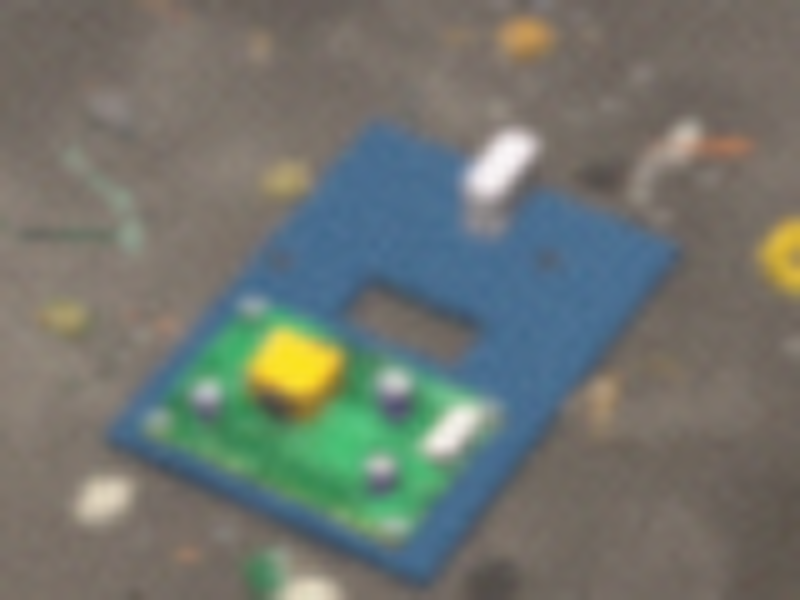

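View pics/s_fix.png

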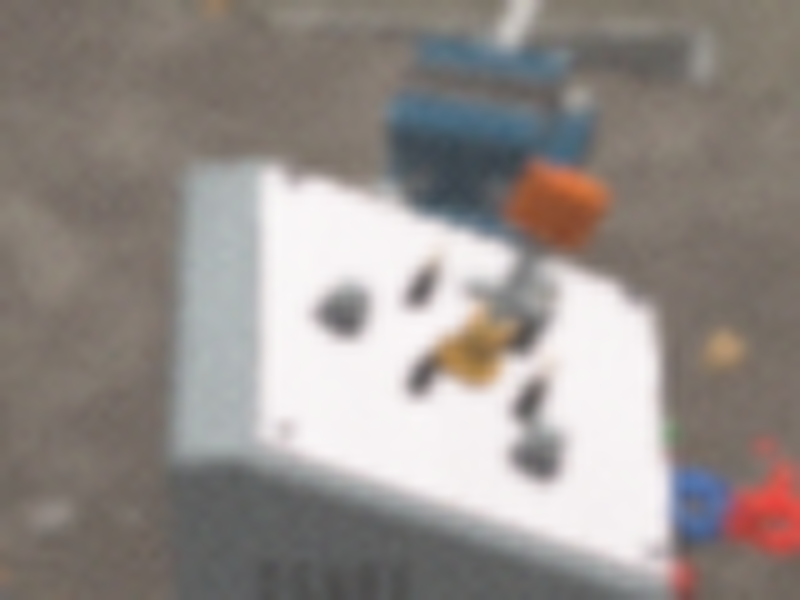

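```bash
python3 - <<'E'
from h import *
crop("pics/top0.png","pics/t_fix2.png",340,130,84,84,7)
crop("pics/side0.png","pics/s_fix2.png",285,150,64,60,10)
crop("pics/top0.png","pics/t_all.png",190,90,260,200,3)
d=np.load("pics/top0.npz"); C=cloud("top",d["d"]); im=d["im"]
# bed plane: white pixels in the fixture
sub=[(u,v) for v in range(160,200) for u in range(362,408) if im[v,u].min()>225]
P=np.array([C[v,u] for u,v in sub]); 
for _ in range(4):
    c=P.mean(0);n=np.linalg.svd(P-c)[2][2];n*=np.sign(n[2]);r=(P-c)@n;P=P[abs(r)<max(.003,2*r.std())]
print(len(P),c,n,r.std(),np.degrees(np.arccos(n[2])),np.degrees(np.arctan2(n[1],n[0])))
d=np.load("pics/side0.npz"); C=cloud("side",d["d"]); im=d["im"]
sub=[(u,v) for v in range(150,205) for u in range(295,345) if im[v,u].min()>225]
P=np.array([C[v,u] for u,v in sub]); 
for _ in range(4):
    c=P.mean(0);n=np.linalg.svd(P-c)[2][2];n*=np.sign(n[2]);r=(P-c)@n;P=P[abs(r)<max(.003,2*r.std())]
print(len(P),c,n,r.std(),np.degrees(np.arccos(n[2])),np.degrees(np.arctan2(n[1],n[0])))
E
```

```text
1602 [ 0.62814962 -0.14209494  0.07680511] [0.98827738 0.03469956 0.14867333] 0.032403378636627705 81.44994786217488 2.0108950235227048
659 [ 0.63312215 -0.13262909  0.07300207] [-0.40362324 -0.12355779  0.90654385] 0.0016093942324229174 24.96797691729076 -162.97951876324777
```

View pics/t_fix2.png

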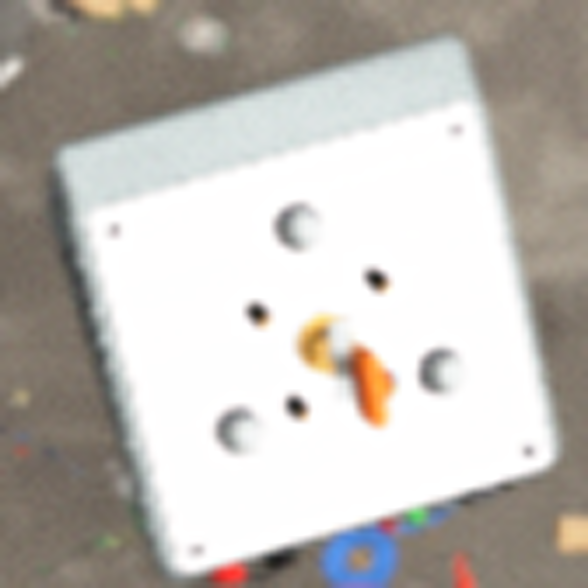

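View pics/s_fix2.png

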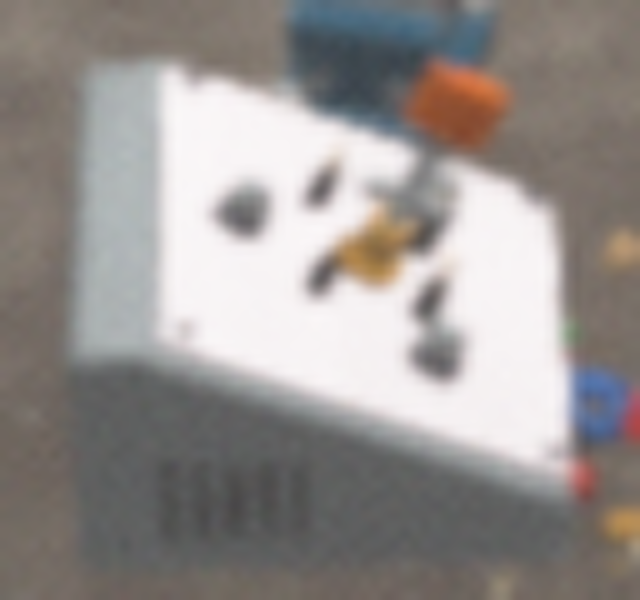

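View pics/t_all.png

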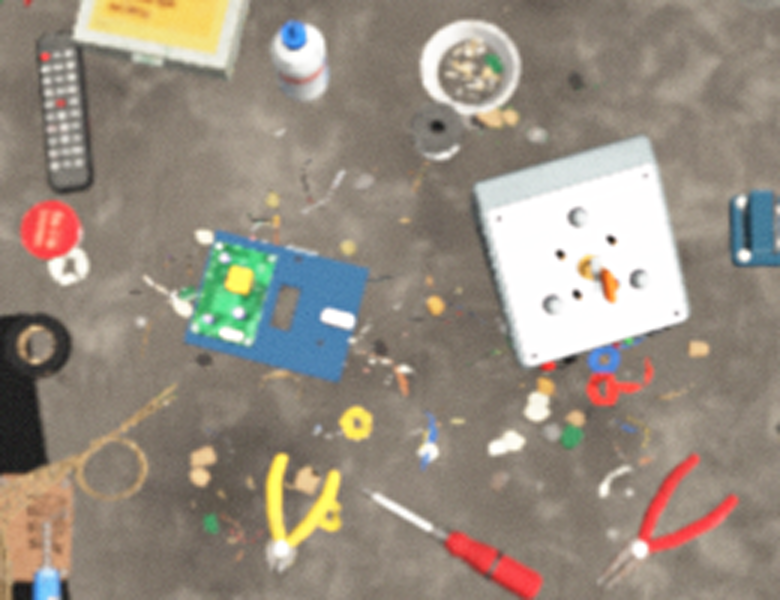

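```bash
cat > fit.py <<'E'
from h import *
from scipy.optimize import least_squares
def px(L,x0,y0,s): return (np.array(L,float)+.5)/s-.5+[x0,y0]
def bedR(a): return R.from_euler('ZY',[a,-25],degrees=True).as_matrix()   # z tilts to -x
if __name__=="__main__":
    print(bedR(0)[:,2],bedR(0)[:,0])
    t=px([(299,226),(240,430),(441,370),(115,230),(456,130),(528,451),(196,550),(373,385)],340,130,7)
    s=px([(243,210),(437,352),(186,328),(195,78),(525,195),(553,450),(460,107)],285,150,10)
    def pts(i):
        return np.array([(48,0,10.7),(-24,42,10.7),(-24,-42,10.7),(75-i,77-i,0),(75-i,-77+i,0),(-75+i,-77+i,0),(-75+i,77-i,0),(0,0,72.5)])/1e3
    def res(q,tt=1,ss=1):
        P=pts(q[4])@bedR(q[3]).T+q[:3]
        out=[]
        if tt: out.append((proj("top",P)-t)*np.r_[np.ones(7),.5][:,None])
        if ss: out.append((proj("side",P[[0,1,3,4,5,6,7]])-s))
        return np.concatenate(out)
    for k in [(1,1),(1,0),(0,1)]:
        f=least_squares(lambda q:res(q,*k).ravel(),[.63,-.14,.067,15,8],x_scale=[.01,.01,.01,1,1],loss='soft_l1')
        print(k,f.x.round(4),bedR(f.x[3])@[0,0,.03]+f.x[:3]); print((res(f.x,*k)*1).round(2).tolist())
    # carrier
    tc=px([(215,135),(625,235),(545,540),(133,432),(390,278),(440,290),(412,402),(362,388)],235,150,8)
    # side: far-left corner etc.
    sc=px([(378,122),(682,245),(420,585),(108,435),(372,280),(484,325),(462,362),(345,312)],265,215,10)
    m=np.array([(56,84),(56,-68),(-56,-68),(-56,84),(21,10),(21,-10),(-21,-10),(-21,10)])/1e3
    print(onz("top",tc,.02).round(4).tolist()); print(onz("side",sc,.02).round(4).tolist())
E
python3 fit.py
```

```text
[-0.42261826 -0.          0.90630779] [0.90630779 0.         0.42261826]
(1, 1) [ 0.6335 -0.1473  0.0684 16.7843  8.1424] [ 0.62140788 -0.15100833  0.09561773]
[[0.33, 0.45], [0.14, 0.54], [0.72, 0.45], [-0.3, -0.35], [-0.36, -0.25], [-0.27, -0.41], [-0.0, -0.52], [-0.33, -0.08], [0.69, -1.34], [0.85, -1.14], [-0.19, 0.22], [-0.62, 0.41], [0.52, 0.77], [-0.34, 0.32], [-0.49, 0.12]]
(1, 0) [ 0.6364 -0.1491  0.0532 16.7023  7.1164] [ 0.62426503 -0.1527375   0.08038574]
[[0.39, 0.68], [0.26, 0.4], [0.5, 0.45], [-0.35, -0.41], [-0.27, -0.28], [-0.21, -0.28], [-0.08, -0.42], [-0.38, -0.1]]
(0, 1) [ 0.6275 -0.1255  0.0862 16.878   9.8816] [ 0.61533714 -0.12920868  0.11336574]
[[0.41, -1.39], [0.97, -0.92], [-0.08, 0.27], [-0.58, 0.61], [0.32, 0.85], [-0.5, 0.24], [-0.37, -0.12]]
[[0.6763, 0.2026, 0.02], [0.64, 0.0549, 0.02], [0.5309, 0.082, 0.02], [0.5687, 0.2289, 0.02], [0.6243, 0.1385, 0.02], [0.62, 0.1205, 0.02], [0.5798, 0.1298, 0.02], [0.5847, 0.1476, 0.02]]
[[0.6378, 0.0595, 0.02], [0.531, 0.0858, 0.02], [0.5698, 0.2351, 0.02], [0.6758, 0.2058, 0.02], [0.619, 0.1251, 0.02], [0.5806, 0.1339, 0.02], [0.5827, 0.15, 0.02], [0.6229, 0.14, 0.02]]
```

```bash
python3 - <<'E'
from h import *
for n in("top","side"):
    d=np.load(f"pics/{n}0.npz"); C=cloud(n,d["d"]); ok=d["d"]>0
    m=ok&(C[...,0]>.35)&(C[...,0]<.8)&(C[...,1]>-.35)&(C[...,1]<.35)&(abs(C[...,2])<.015)
    P=C[m]; c=P.mean(0);
    A=np.c_[P[:,:2]-[.6,0],np.ones(len(P))]
    for _ in range(4):
        w=np.linalg.lstsq(A,P[:,2],rcond=None)[0]; r=P[:,2]-A@w; k=abs(r)<2*r.std(); A=A[k];P=P[k]
    print(n,len(P),w,r.std())
    # blue plate
    im=d["im"].astype(int); b=ok&(im[...,2]>im[...,0]+50)&(C[...,0]>.5)&(C[...,0]<.7)&(C[...,1]>.03)&(C[...,1]<.25)
    print(b.sum(),np.median(C[b],0))
    o=ok&(im[...,0]>im[...,2]+90)&(im[...,0]>im[...,1]+60)&(C[...,0]>.5)&(C[...,0]<.68)&(C[...,1]>-.25)&(C[...,1]<-.08)&(C[...,2]>.08)
    print("orange",o.sum(),np.median(C[o],0)); print(C[o].round(3)[::6].tolist())
E
```

```text
top 26383 [ 0.00123917 -0.00057026  0.00290266] 0.002245129054336766
1266 [0.59968866 0.11884653 0.019995  ]
orange 34 [ 0.60072778 -0.1548678   0.14609815]
[[0.613, -0.152, 0.147], [0.608, -0.154, 0.148], [0.602, -0.153, 0.154], [0.601, -0.159, 0.145], [0.596, -0.154, 0.145], [0.59, -0.154, 0.145]]
side 14689 [ 0.00041329 -0.00211236  0.00298823] 0.0018716629883669504
667 [0.58775641 0.11931844 0.01971039]
orange 30 [ 0.60241635 -0.15173476  0.14362387]
[[0.611, -0.154, 0.149], [0.605, -0.146, 0.151], [0.613, -0.151, 0.142], [0.594, -0.155, 0.142], [0.6, -0.152, 0.139]]
```

```bash
cat >> fit.py <<'E'
    def rc(q,w=(1,1)):
        P=np.c_[m,np.zeros(8)]@R.from_euler('Z',q[2],degrees=True).as_matrix().T+[q[0],q[1],.02]
        return np.concatenate([w[0]*(proj("top",P)-tc),w[1]*(proj("side",P[[1,2,3,0,5,6,7,4]])-sc)])
    for w in [(1,1),(1,0),(0,1)]:
        f=least_squares(lambda q:rc(q,w).ravel(),[.6,.13,-14],x_scale=[.01,.01,1],loss='soft_l1')
        q=f.x; g=q[:2]+R.from_euler('Z',q[2],degrees=True).as_matrix()[:2,:2]@[0,-.053]
        print(w,q.round(4),"grip",g.round(4)); 
    print(rc(q,(1,1)).round(2).tolist())
E
python3 fit.py | tail -4
cat > plan.py <<'E'
# plan rows from present pose to a target pose
from h import *
from rig import get_state
def rot(s): q=s["ee_rot"]; return R.from_quat([q[1],q[2],q[3],q[0]])
def to(pt,Rt,n=None,s=None):
    s=s or get_state(); p=s["position"]; r=rot(s)
    dr=(r.inv()*Rt).as_rotvec(degrees=True); a=np.linalg.norm(dr); d=np.linalg.norm(pt-p)
    n=n or int(np.ceil(max(a/9.5,d/.055,1)))
    st=R.from_rotvec(dr/n,degrees=True); step=(pt-p)/n
    print("n",n,"ang",a.round(2),"dist",d.round(4))
    cur=r
    for i in range(n):
        t=cur.inv().apply(step); print("%.1f %.1f %.1f %.4f %.4f %.4f"%(*(dr/n),*t)); cur=cur*st
def down(ay): # tool down, jaw axis at world angle ay
    y=np.array([np.cos(np.radians(ay)),np.sin(np.radians(ay)),0]); z=np.array([0,0,-1.]); return R.from_matrix(np.c_[np.cross(y,z),y,z])
E
```

```text
(1, 1) [  0.602    0.1354 -14.2557] grip [0.589 0.084]
(1, 0) [  0.6021   0.1342 -13.9833] grip [0.5893 0.0828]
(0, 1) [  0.6015   0.138  -14.6652] grip [0.5881 0.0868]
[[-0.89, -0.2], [-1.11, 0.55], [-1.58, 0.29], [-1.61, 0.04], [-1.38, -0.0], [-0.88, 0.26], [-1.39, 0.4], [-1.91, 0.36], [-0.07, -0.34], [0.24, 0.2], [0.59, -0.34], [-0.28, -0.23], [0.12, -0.5], [0.64, 0.09], [-0.6, 0.67], [-0.68, 0.48]]
```

```bash
python3 - <<'E'
from plan import *
from fit import px
print(onz("top",px([(541,369)],235,150,8),.042), onz("side",px([(504,165)],265,215,10),.042))
to(np.array([.589,.084,.15]),down(-14.2),14)
E
```

```text
[[0.58830306 0.08266819 0.042     ]] [[0.58734051 0.08770164 0.042     ]]
n 14 ang 53.58 dist 0.7238
-0.0 -0.0 -3.8 0.0412 -0.0307 0.0058
-0.0 -0.0 -3.8 0.0432 -0.0279 0.0058
-0.0 -0.0 -3.8 0.0449 -0.0249 0.0058
-0.0 -0.0 -3.8 0.0465 -0.0219 0.0058
-0.0 -0.0 -3.8 0.0478 -0.0187 0.0058
-0.0 -0.0 -3.8 0.0490 -0.0155 0.0058
-0.0 -0.0 -3.8 0.0499 -0.0122 0.0058
-0.0 -0.0 -3.8 0.0506 -0.0088 0.0058
-0.0 -0.0 -3.8 0.0511 -0.0054 0.0058
-0.0 -0.0 -3.8 0.0513 -0.0020 0.0058
-0.0 -0.0 -3.8 0.0514 0.0014 0.0058
-0.0 -0.0 -3.8 0.0511 0.0049 0.0058
-0.0 -0.0 -3.8 0.0507 0.0083 0.0058
-0.0 -0.0 -3.8 0.0500 0.0116 0.0058
```

Emit:
drive_tool --motion "0 0 -3.8 0.041 -0.031 0 60;0 0 -3.8 0.043 -0.028 0 60;0 0 -3.8 0.045 -0.025 0 60;0 0 -3.8 0.0465 -0.022 0 60;0 0 -3.8 0.048 -0.019 0 60;0 0 -3.8 0.049 -0.0155 0 60;0 0 -3.8 0.050 -0.012 0 60;0 0 -3.8 0.0505 -0.009 0 60;0 0 -3.8 0.051 -0.0055 0 60;0 0 -3.8 0.0515 -0.002 0.01 60;0 0 -3.8 0.0515 0.0015 0.015 60;0 0 -3.8 0.051 0.005 0.015 60" --newtons 100

```text
clock: 1.6
position: [0.5392, 0.013, 0.1878]
ee_rot: [-0.001, 0.825, 0.566, 0.001]
contact_force: [0.2, 0.3, 0.1]
width: 0.0513
```

```bash
python3 - <<'E'
from plan import *
to(np.array([.589,.084,.10]),down(-14.2))
E
```

```text
n 3 ang 6.91 dist 0.1234
-0.0 -0.1 -2.3 0.0280 0.0070 0.0294
-0.0 -0.1 -2.3 0.0277 0.0081 0.0293
-0.0 -0.1 -2.3 0.0274 0.0092 0.0293
```

Emit:
drive_tool --motion "0 0 -2.3 0.028 0.007 0.029 50;0 0 -2.3 0.028 0.008 0.029 50;0 0 -2.3 0.0275 0.009 0.029 50;0 0 0 0 0 0 50"

```text
clock: 2.1
position: [0.59, 0.091, 0.0958]
ee_rot: [-0.002, 0.786, 0.618, -0.0]
contact_force: [0.5, -0.1, 0.5]
width: 0.0424
```

```bash
python3 - <<'E'
from plan import *
from rig import get_image
s=get_state(); print(s["position"],s["width"])
for n in("top","side"):
    im,d=get_image(n); cv2.imwrite(f"pics/{n}1.png",im[...,::-1])
    print(n,proj(n,s["position"]))
to(np.array([.589,.084,.06]),down(-14.2))
crop("pics/top1.png","pics/t1.png",235,140,100,75,8)
crop("pics/side1.png","pics/s1.png",265,195,80,60,10)
E
```

```text
[0.59002139 0.09098884 0.09575048] 0.04239527984568389
top [[297.71572834 191.9500797 ]]
side [[313.47216062 219.0749831 ]]
n 1 ang 0.5 dist 0.0387
0.0 -0.2 0.5 -0.0058 -0.0004 0.0383
```

View pics/t1.png

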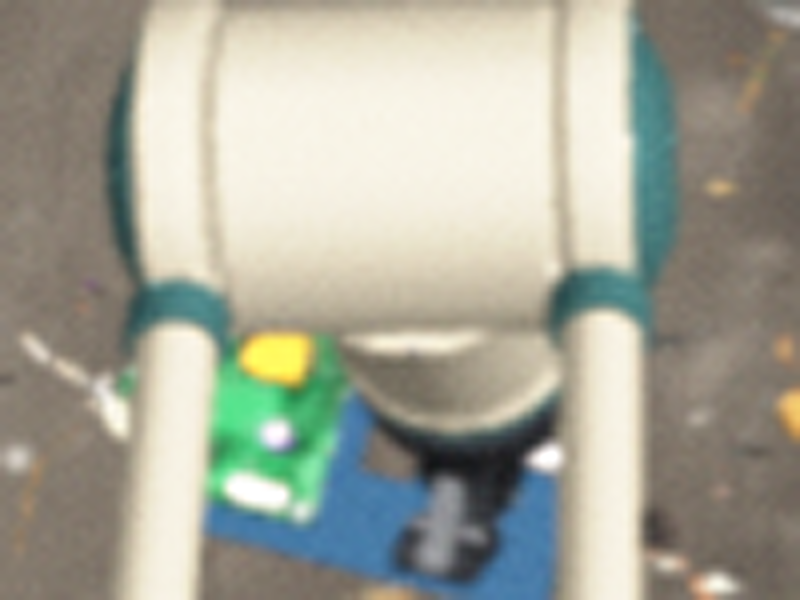

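View pics/s1.png

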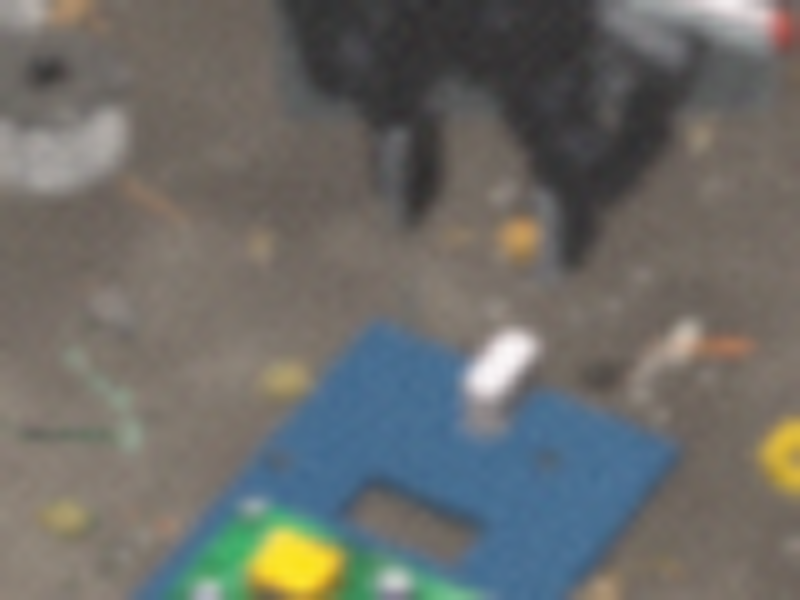

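Emit:
drive_tool --motion "0 0 0.5 -0.005 -0.0005 0.03 50;0 0 0 0 0 0 50"

```text
clock: 2.45
position: [0.5898, 0.083, 0.0708]
ee_rot: [0.001, 0.79, 0.613, 0.003]
contact_force: [0.9, 0.4, 0.4]
width: 0.043
```

```bash
python3 - <<'E'
from plan import *
to(np.array([.5885,.085,.023]),down(-14.2),2)
E
```

```text
n 2 ang 0.35 dist 0.0479
0.1 -0.1 -0.1 0.0007 -0.0010 0.0239
0.1 -0.1 -0.1 0.0008 -0.0009 0.0239
```

Emit:
drive_tool --motion "0 0 0 0.001 -0.001 0.02 50;0 0 0 0.001 0 0.02 50;0 0 0 0 0 0.004 50;0 0 0 0 0 0 50"

```text
clock: 2.95
position: [0.5947, 0.0828, 0.0347]
ee_rot: [0.005, 0.791, 0.612, 0.008]
contact_force: [-0.5, 0.3, 0.2]
width: 0.0426
```

```bash
python3 - <<'E'
from plan import *
from rig import get_image
to(np.array([.5885,.085,.0225]),down(-14.2),1)
im,d=get_image("side"); cv2.imwrite("pics/side2.png",im[...,::-1])
crop("pics/side2.png","pics/s2.png",265,195,80,60,10)
E
```

```text
n 1 ang 1.17 dist 0.0139
1.0 -0.4 -0.4 0.0005 -0.0068 0.0121
```

View pics/s2.png

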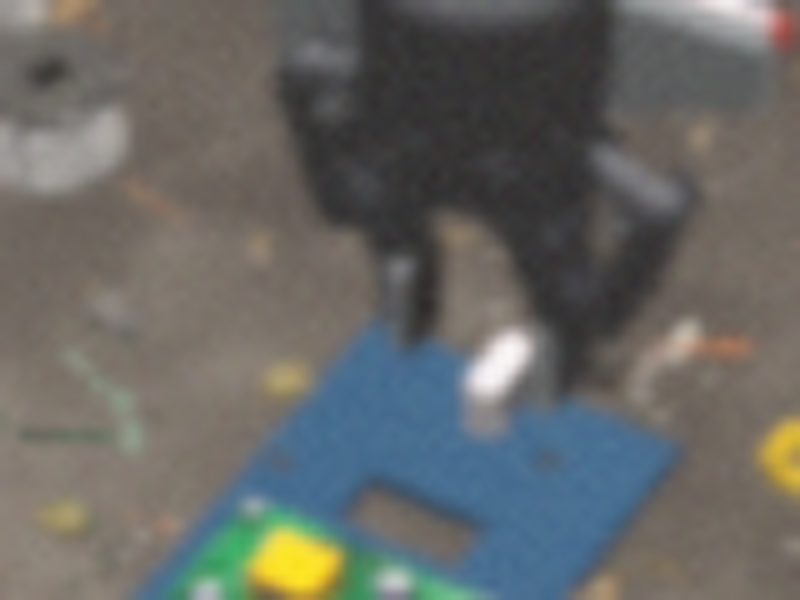

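Emit:
drive_tool --motion "1 -0.4 -0.4 0 -0.007 0.004 50;0 0 0 0 0 0.004 50;0 0 0 0 0 0 50"

```text
clock: 3.38
position: [0.5888, 0.0847, 0.0283]
ee_rot: [0.001, 0.789, 0.615, 0.001]
contact_force: [0.3, 0.4, 0.0]
width: 0.0428
```

```bash
python3 - <<'E'
from plan import *
to(np.array([.5885,.085,.0225]),down(-14.2),1)
E
```

```text
n 1 ang 0.18 dist 0.0058
0.2 -0.0 0.1 0.0002 -0.0003 0.0058
```

Emit:
drive_tool --motion "0 0 0 0 0 0.006 50;0 0 0 0 0 0.001 50;0 0 0 0 0 0 50"

```text
clock: 3.75
position: [0.5887, 0.0848, 0.0205]
ee_rot: [0.001, 0.789, 0.615, 0.001]
contact_force: [-0.1, -0.2, 0.1]
width: 0.0424
```

```bash
python3 - <<'E'
from plan import *
to(np.array([.5885,.085,.0225]),down(-14.2),1)
E
```

```text
n 1 ang 0.16 dist 0.002
0.1 -0.0 0.1 0.0002 -0.0002 -0.0020
```

Emit:
drive_tool --motion "0 0 0 0 0 -0.003 50;0 0 0 0 0 0 30;0 0 0 0 0 0 10;0 0 0 0 0 0 0;0 0 0 0 0 0 0;0 0 0 0 0 0 0" --newtons 100

```text
clock: 4.5
position: [0.589, 0.0848, 0.0242]
ee_rot: [0.001, 0.789, 0.615, 0.001]
contact_force: [-0.4, -0.1, 0.8]
width: 0.0095
```

Emit:
drive_tool --motion "0 0 0 0 0 0 0;0 0 0 0 0 0 0"

```text
clock: 4.75
position: [0.589, 0.0848, 0.0241]
ee_rot: [0.001, 0.789, 0.615, 0.001]
contact_force: [-0.2, 0.6, 0.6]
width: 0.0098
```

```bash
python3 - <<'E'
from plan import *
from rig import get_image
print(get_state()["moment"],get_state()["width"])
im,d=get_image("side"); cv2.imwrite("pics/side3.png",im[...,::-1])
crop("pics/side3.png","pics/s3.png",265,195,80,60,10)
E
```

```text
[ 0.00462279  0.0593798  -0.01879252] 0.009837190914606804
```

View pics/s3.png

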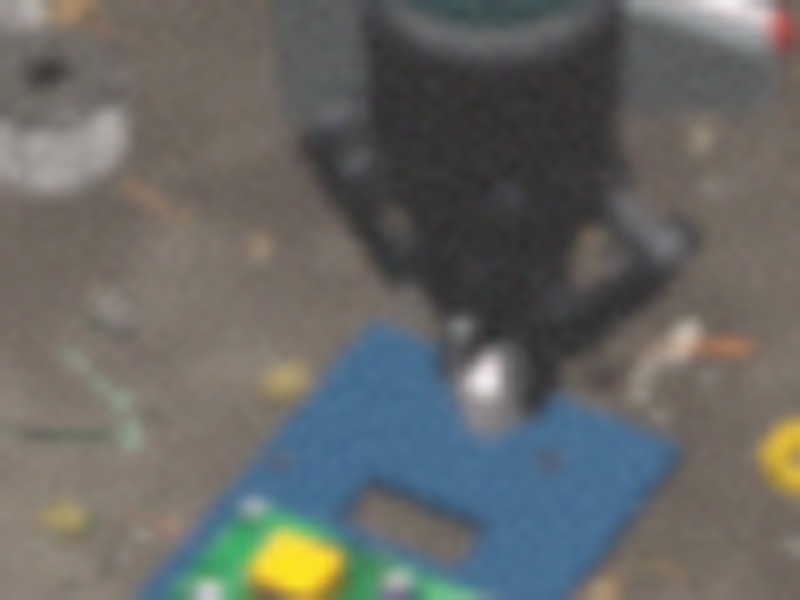

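Emit:
drive_tool --motion "0 0 0 0 0 -0.01 0;0 0 0 0 0 -0.04 0;0 0 0 0 0 -0.055 0;0 0 0 0 0 -0.055 0;0 0 0 0 0 -0.03 0;0 0 0 0 0 0 0;0 0 0 0 0 0 0"

```text
clock: 5.68
position: [0.5856, 0.0844, 0.2183]
ee_rot: [-0.0, 0.789, 0.615, -0.002]
contact_force: [-0.9, 0.6, -2.0]
width: 0.0093
```

```bash
cat > snap.py <<'E'
import sys
from plan import *
from rig import get_image
k=sys.argv[1]; b=[int(x) for x in sys.argv[2:]]
s=get_state(); print(s["position"].round(4),s["width"],s["contact_force"].round(2),s["qpos"].round(2))
for i,n in enumerate(("top","side")):
    im,d=get_image(n); cv2.imwrite(f"pics/{n}{k}.png",im[...,::-1]); np.savez(f"pics/{n}{k}.npz",im=im,d=d)
    x,y,w,h,sc=b[5*i:5*i+5]; crop(f"pics/{n}{k}.png",f"pics/{n[0]}c{k}.png",x,y,w,h,sc)
E
python3 snap.py 4 225 120 120 90 6 265 150 80 60 10
```

```text
[0.5856 0.0844 0.2183] 0.009327450130011027 [-0.91  0.57 -1.96] [ 0.03  0.31  1.49 -0.    1.35  0.27]
```

View pics/tc4.png

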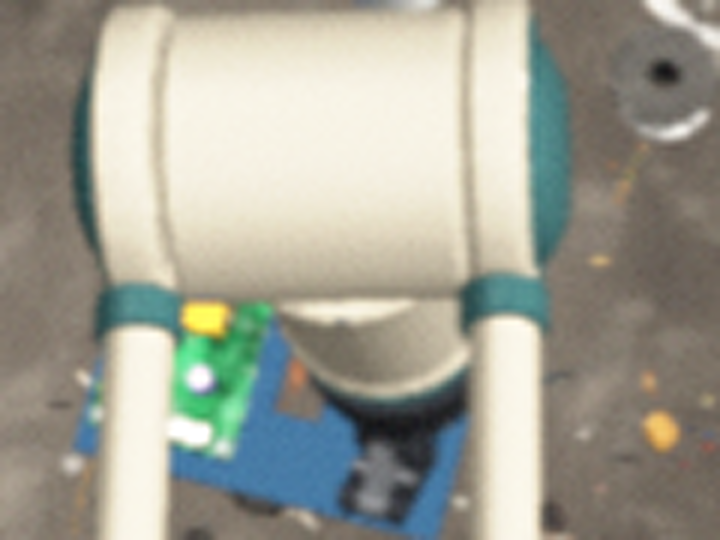

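View pics/sc4.png

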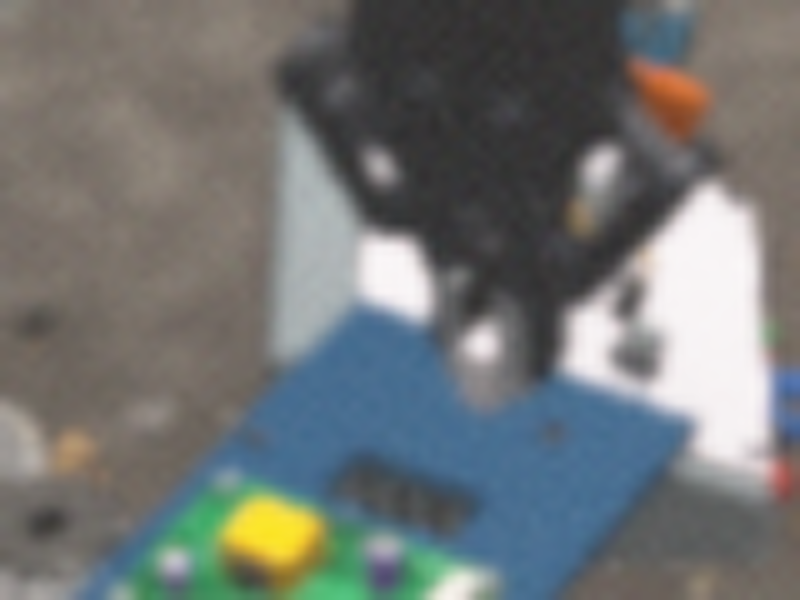

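```bash
cat > hold.py <<'E'
from plan import *
from fit import px
from scipy.optimize import least_squares
def slotT(dy,pitch,s):
    # carrier_slot pose in world from tool: tool x = carrier y, tool y = carrier x
    M=np.array([[0,1,0],[1,0,0],[0,0,-1.]])  # columns: carrier x,y,z in tool
    Rp=R.from_euler('x',pitch,degrees=True).as_matrix() # about carrier x, at grip
    Rc=rot(s).as_matrix()@M@Rp
    g=s["position"]+rot(s).apply([dy,0,-.007])
    return g+Rc@np.array([0,.053,-.011]),Rc
if __name__=="__main__":
    s=get_state()
    ms=np.array([(56,-68),(-56,-68),(21,-10),(-21,-10),(-21,10),(21,10)])/1e3
    ps=px([(360,305),(693,425),(358,457),(482,500),(462,537),(330,495)],265,150,10)
    mt=np.array([(-21,10),(-21,-10),(-56,-68),(-56,84)])/1e3
    pt=px([(278,413),(318,422),(435,538),(72,450)],225,120,6)
    def res(q,w=(1,1)):
        p,Rc=slotT(q[0],q[1],s)
        f=lambda m:np.c_[m,np.zeros(len(m))]@Rc.T+p
        return np.concatenate([w[0]*(proj("top",f(mt))-pt),w[1]*(proj("side",f(ms))-ps)])
    for w in [(1,1),(1,0),(0,1)]:
        f=least_squares(lambda q:res(q,w).ravel(),[0,0],x_scale=[.001,1],loss='soft_l1'); print(w,f.x); print(res(f.x).round(1).tolist())
    print(res([0,0]).round(1).tolist())
E
python3 hold.py
```

```text
(1, 1) [ 2.37518224e-04 -2.18729199e+00]
[[-1.4, -0.4], [-0.2, 0.1], [-0.4, 0.4], [0.2, 0.1], [0.2, -1.4], [1.0, -1.3], [0.2, -0.7], [0.8, -0.2], [-0.9, 0.6], [-0.8, -0.2]]
(1, 0) [-0.00116969 -0.96911558]
[[-1.0, -0.4], [0.2, 0.1], [0.1, 0.6], [0.3, -0.0], [0.5, -1.6], [1.2, -1.4], [0.4, -1.2], [1.0, -0.7], [-0.7, 0.0], [-0.6, -0.8]]
(0, 1) [0.00248387 0.05874999]
[[-2.6, -0.8], [-1.3, -0.3], [-1.4, 0.2], [-1.4, -0.6], [-0.2, -0.8], [0.5, -0.6], [-0.3, -0.6], [0.3, -0.1], [-1.5, 0.5], [-1.4, -0.2]]
[[-1.6, -0.6], [-0.4, -0.1], [-0.4, 0.4], [-0.4, -0.3], [0.2, -1.3], [0.9, -1.1], [0.1, -1.1], [0.7, -0.6], [-1.0, 0.0], [-0.9, -0.8]]
```

```bash
cat > place.py <<'E'
import sys
from hold import *
from fit import bedR
HOME=np.array([.6214,-.151,.0956]); YAW=16.8
DY=.0005
def tgt(h,off=(0,0)):
    Rc=bedR(YAW); slot=HOME+Rc@np.array([off[0],off[1],h])
    M=np.array([[0,1,0],[1,0,0],[0,0,-1.]]); Rt=R.from_matrix(Rc@M.T)
    g=slot+Rc@np.array([0,-.053,.011]); return g-Rt.apply([DY,0,-.007]),Rt
if __name__=="__main__":
    h=float(sys.argv[1]); n=int(sys.argv[2]) if len(sys.argv)>2 else None
    off=[float(x) for x in sys.argv[3:5]] or (0,0)
    p,Rt=tgt(h,off); print(p.round(4)); to(p,Rt,n)
    s=get_state(); sp,Rc=slotT(DY,0,s); e=bedR(YAW).T@(sp-HOME); print("slot in bed_home axes mm",(e*1e3).round(1),"rot err",R.from_matrix(bedR(YAW).T@Rc).as_rotvec(degrees=True).round(2))
E
python3 place.py .095 8
```

```text
[ 0.5968 -0.2143  0.1853]
n 8 ang 39.74 dist 0.3006
-3.1 0.9 -3.8 -0.0359 0.0105 0.0041
-3.1 0.9 -3.8 -0.0365 0.0078 0.0041
-3.1 0.9 -3.8 -0.0370 0.0052 0.0039
-3.1 0.9 -3.8 -0.0373 0.0025 0.0035
-3.1 0.9 -3.8 -0.0375 -0.0001 0.0030
-3.1 0.9 -3.8 -0.0374 -0.0028 0.0024
-3.1 0.9 -3.8 -0.0372 -0.0053 0.0016
-3.1 0.9 -3.8 -0.0367 -0.0079 0.0007
slot in bed_home axes mm [105.4 281.6  81.1] rot err [ -6.86  24.67 -30.38]
```

Emit:
drive_tool --motion "-3 1 -3.8 -0.02 0.006 0 0;-3 1 -3.8 -0.036 0.009 0 0;-3 1 -3.8 -0.037 0.006 0 0;-3 1 -3.8 -0.037 0.004 0 0;-3 1 -3.8 -0.037 0.001 0.002 0;-3 1 -3.8 -0.037 -0.002 0.002 0;-3 1 -3.8 -0.035 -0.005 0.002 0;-3 1 -3.8 -0.02 -0.005 0 0;0 0 0 0 0 0 0"

```text
clock: 6.9
position: [0.5936, -0.1824, 0.1825]
ee_rot: [0.108, 0.577, 0.79, 0.177]
contact_force: [0.6, 0.8, -2.9]
width: 0.0095
```

```bash
python3 place.py .095
```

```text
[ 0.5968 -0.2143  0.1853]
n 1 ang 2.61 dist 0.0322
-1.1 -2.3 0.5 -0.0312 -0.0047 -0.0064
slot in bed_home axes mm [ 3.9 31.6 92. ] rot err [2.31 1.12 0.47]
```

Emit:
drive_tool --motion "-0.6 -1.1 0.2 -0.015 -0.002 -0.003 0;-0.5 -1.2 0.3 -0.015 -0.002 -0.003 0;0 0 0 -0.002 0 0 0;0 0 0 0 0 0 0"

```text
clock: 7.4
position: [0.5978, -0.2143, 0.1846]
ee_rot: [0.128, 0.582, 0.784, 0.173]
contact_force: [-0.0, -0.1, -1.9]
width: 0.0095
```

```bash
python3 place.py .095; python3 snap.py 5 335 130 100 75 8 270 120 90 75 8
```

```text
[ 0.5968 -0.2143  0.1853]
n 1 ang 0.1 dist 0.0013
-0.1 -0.0 -0.0 0.0003 -0.0006 -0.0011
slot in bed_home axes mm [ 0.6 -0.3 93.9] rot err [ 0.03  0.09 -0.03]
[ 0.5978 -0.2143  0.1846] 0.009524744552828986 [-0.04 -0.14 -1.85] [-0.65  0.25  1.75  0.44  0.92 -1.18]
```

View pics/tc5.png

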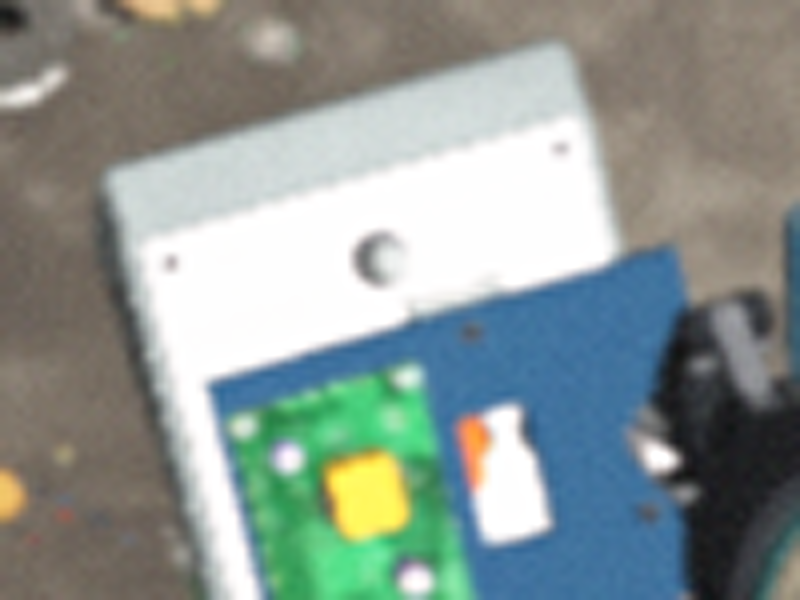

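View pics/sc5.png

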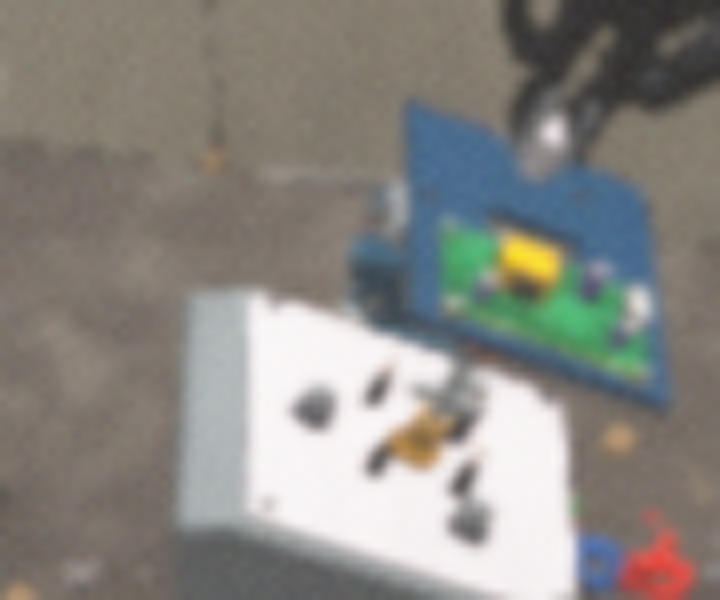

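```bash
python3 - <<'E'
from place import *
s=get_state()
p,Rc=slotT(DY,0,s)
def cp(P,x0,y0,sc): return ((P-[x0,y0]+.5)*sc-.5).round(0).tolist()
m=np.array([(21,10,0),(21,-10,0),(-21,-10,0),(-21,10,0),(0,0,0),(56,84,0),(56,-68,0)])/1e3
print("top slot",cp(proj("top",m@Rc.T+p),335,130,8)); print("side slot..",cp(proj("side",m@Rc.T+p),270,120,8))
B=bedR(YAW)
mm=np.array([(14.5,4.5,55),(14.5,-4.5,55),(-14.5,-4.5,55),(-14.5,4.5,55),(48,0,-19.3),(-24,42,-19.3)])/1e3
print("top T",cp(proj("top",mm@B.T+HOME),335,130,8)); print("side T",cp(proj("side",mm@B.T+HOME),270,120,8))
E
```

```text
top slot [[455.0, 422.0], [517.0, 404.0], [546.0, 530.0], [486.0, 548.0], [501.0, 476.0], [198.0, 384.0], [671.0, 245.0]]
side slot.. [[491.0, 231.0], [489.0, 203.0], [581.0, 236.0], [584.0, 264.0], [536.0, 233.0], [416.0, 310.0], [409.0, 97.0]]
top T [[447.0, 410.0], [474.0, 402.0], [494.0, 486.0], [467.0, 494.0], [384.0, 262.0], [315.0, 496.0]]
side T [[466.0, 299.0], [465.0, 287.0], [528.0, 309.0], [529.0, 322.0], [320.0, 397.0], [476.0, 512.0]]
```

```bash
python3 - <<'E'
from place import *
def ov(src,n,x0,y0,w,h,sc,out):
    im=cv2.imread(src); c=cv2.resize(im[y0:y0+h,x0:x0+w],None,fx=sc,fy=sc,interpolation=cv2.INTER_CUBIC)
    B=bedR(YAW); box=np.array([(a,b,c2) for c2 in (55,30) for a,b in ((14.5,4.5),(14.5,-4.5),(-14.5,-4.5),(-14.5,4.5))])/1e3
    q=((proj(n,box@B.T+HOME)-[x0,y0]+.5)*sc-.5).round().astype(int)
    for k in (0,4): cv2.polylines(c,[q[k:k+4].reshape(-1,1,2)],True,(255,0,255) if k==0 else (0,255,0),1)
    for b in [(48,0),(-24,42),(-24,-42)]:
        for hh,col in((-19.3,(255,0,0)),(-22,(0,0,255))):
            u=((proj(n,B@np.array([b[0],b[1],hh])/1e3+HOME)[0]-[x0,y0]+.5)*sc-.5).round().astype(int); cv2.circle(c,tuple(u.tolist()),3,col,1)
    cv2.imwrite(out,c)
ov("pics/top0.png","top",362,145,48,52,14,"pics/ovt.png"); ov("pics/side0.png","side",300,150,45,45,14,"pics/ovs.png")
E
```

```text
(no output)
```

View pics/ovt.png

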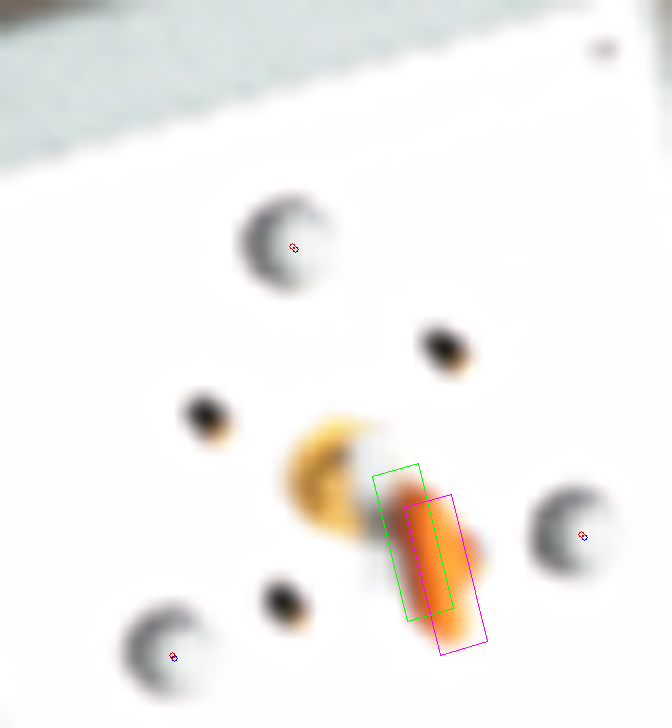

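View pics/ovs.png

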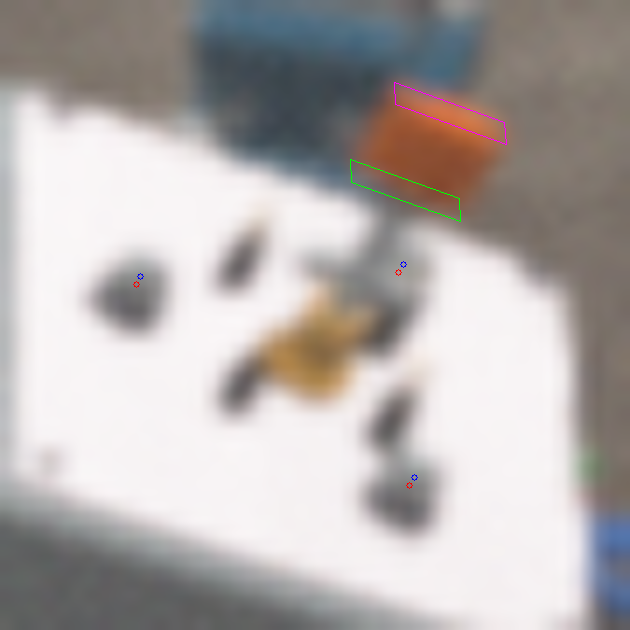

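```bash
python3 place.py .066
```

```text
[ 0.6085 -0.2108  0.159 ]
n 1 ang 0.1 dist 0.0279
-0.1 -0.0 -0.0 0.0001 -0.0005 0.0279
slot in bed_home axes mm [ 0.6 -0.1 93.9] rot err [ 0.03  0.09 -0.02]
```

Emit:
drive_tool --motion "0 0 0 0 -0.0005 0.014 0;0 0 0 0 0 0.014 0;0 0 0 0 0 0 0;0 0 0 0 0 0 0"

```text
clock: 8.0
position: [0.6093, -0.2092, 0.1563]
ee_rot: [0.127, 0.582, 0.784, 0.173]
contact_force: [-0.4, -0.0, -1.5]
width: 0.0095
```

```bash
python3 place.py .063;python3 snap.py 6 355 155 60 50 12 300 125 75 60 10
```

```text
[ 0.6098 -0.2104  0.1563]
n 1 ang 0.21 dist 0.0013
-0.1 -0.1 0.0 -0.0013 0.0001 0.0001
slot in bed_home axes mm [-0.1  1.3 63.2] rot err [0.14 0.15 0.02]
[ 0.6093 -0.2092  0.1563] 0.009454760616688639 [-0.37 -0.   -1.5 ] [-0.63  0.29  1.77  0.46  0.86 -1.19]
```

View pics/tc6.png

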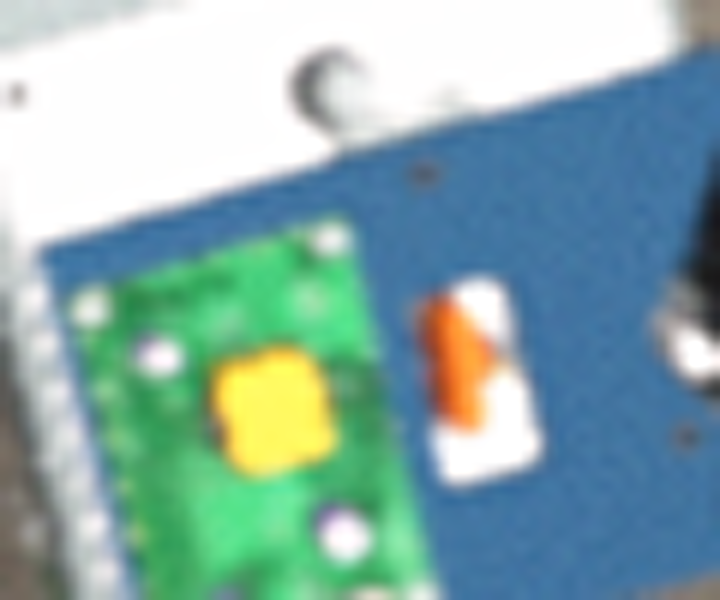

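View pics/sc6.png

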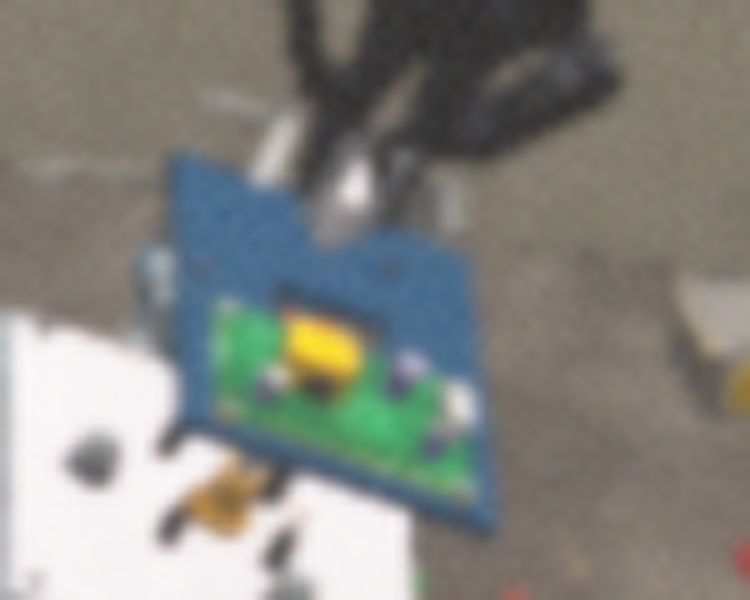

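```bash
cat > ov2.py <<'E'
import sys
from place import *
k,h=sys.argv[1],None
s=get_state(); p,Rc=slotT(DY,0,s); B=bedR(YAW)
def cp(P,x0,y0,sc): return ((P-[x0,y0]+.5)*sc-.5).round().astype(int)
for n,b in (("top",(355,155,60,50,12)),("side",(300,125,75,60,10))):
    x0,y0,w,hh,sc=b; im=cv2.imread(f"pics/{n}{k}.png"); c=cv2.resize(im[y0:y0+hh,x0:x0+w],None,fx=sc,fy=sc,interpolation=cv2.INTER_CUBIC)
    sl=np.array([(21,10,0),(21,-10,0),(-21,-10,0),(-21,10,0)])/1e3; ot=np.array([(56,84,0),(56,-68,0),(-56,-68,0),(-56,84,0)])/1e3
    T=lambda z:np.array([(14.5,4.5,z),(14.5,-4.5,z),(-14.5,-4.5,z),(-14.5,4.5,z)])/1e3
    for P,col in ((sl@Rc.T+p,(255,255,0)),(ot@Rc.T+p,(255,255,0)),(T(55)@B.T+HOME,(255,0,255)),(T(30)@B.T+HOME,(0,255,0))):
        cv2.polylines(c,[cp(proj(n,P),x0,y0,sc).reshape(-1,1,2)],True,col,1)
    cv2.imwrite(f"pics/o{n[0]}{k}.png",c)
E
python3 ov2.py 6
```

```text
(no output)
```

View pics/ot6.png

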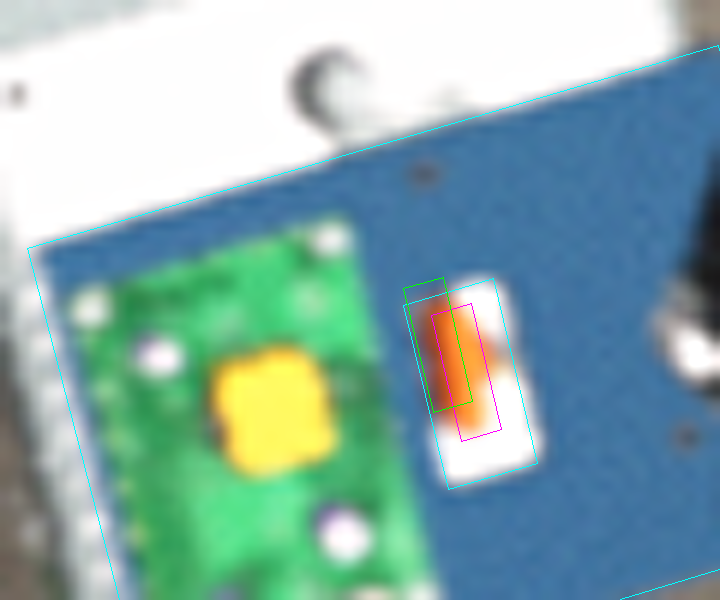

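View pics/os6.png

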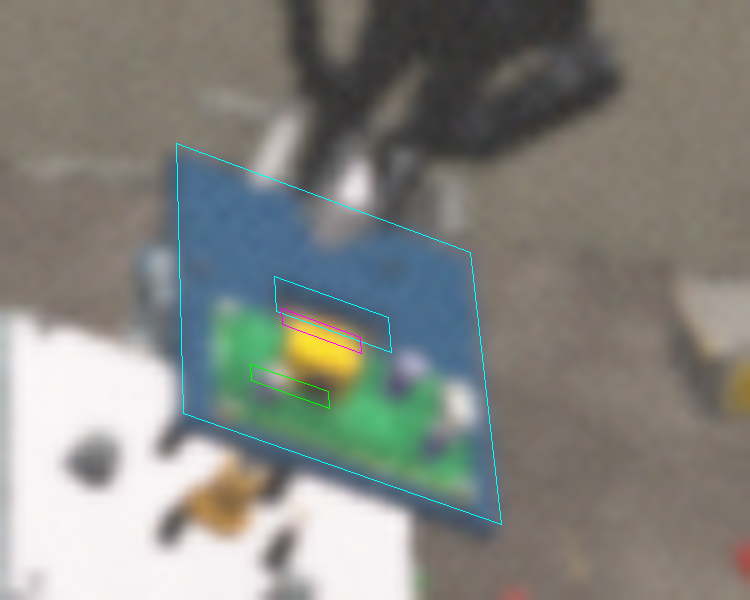

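```bash
python3 - <<'E'
from place import *
s=get_state()
# obs of held plate now, top crop (355,155,x12), side (300,125,x10)
mt=np.array([(56,84),(21,10),(21,-10),(-21,-10),(-21,10)])/1e3; pt=px([(43,245),(414,303),(500,276),(545,458),(447,488)],355,155,12)
ms=np.array([(56,-68),(-56,-68),(-56,84),(56,84),(21,-10),(-21,-10)])/1e3; ps=px([(176,152),(468,250),(495,528),(184,418),(282,287),(386,325)],300,125,10)
p,Rc=slotT(DY,0,s)
f=lambda m:np.c_[m,np.zeros(len(m))]@Rc.T+p
a=pt-proj("top",f(mt)); b=ps-proj("side",f(ms)); print(a.round(2).tolist(),b.round(2).tolist()); 
bt,bs=np.median(a,0),np.median(b,0); print(bt,bs)
t=px([(299,226),(240,430),(441,370),(115,230),(456,130),(528,451),(196,550)],340,130,7)-bt
ss=px([(243,210),(437,352),(186,328),(195,78),(525,195),(553,450),(460,107)],285,150,10)-bs
def res(q,wb=.5):
    i=q[4]
    P=np.array([(48,0,10.7),(-24,42,10.7),(-24,-42,10.7),(75-i,77-i,0),(75-i,-77+i,0),(-75+i,-77+i,0),(-75+i,77-i,0),(0,0,72.5)])/1e3@bedR(q[3]).T+q[:3]
    return np.concatenate([(proj("top",P[:7])-t)*np.r_[wb,wb,wb,1,1,1,1][:,None],(proj("side",P[[0,1,3,4,5,6,7]])-ss)*np.r_[wb,wb,1,1,1,1,1][:,None]])
for wb in(.5,.1,1):
    F=least_squares(lambda q:res(q,wb).ravel(),[.63,-.14,.067,15,8],x_scale=[.01,.01,.01,1,1],loss='soft_l1')
    q=F.x; print(wb,q.round(4),"home",(bedR(q[3])@[0,0,.03]+q[:3]).round(4),(bedR(YAW).T@(bedR(q[3])@[0,0,.03]+q[:3]-HOME)*1e3).round(1)); print(res(q,wb).round(2).tolist())
E
```

```text
[[1.36, -0.28], [0.9, -0.16], [0.56, -0.19], [0.66, -0.38], [-0.07, -0.1]] [[0.02, 0.85], [-0.22, -0.16], [-0.59, 0.36], [0.15, 0.48], [0.76, 1.12], [-0.21, 0.81]]
[ 0.65900094 -0.18705825] [-0.09468698  0.64907456]
0.5 [ 0.6316 -0.1452  0.0741 16.7548  8.3881] home [ 0.6194 -0.1489  0.1013] [1.2 2.6 5.7]
[[0.22, 0.25], [0.1, 0.37], [0.46, 0.31], [-0.21, -0.25], [-0.21, -0.14], [-0.11, -0.25], [0.09, -0.37], [0.47, -0.78], [0.58, -0.65], [0.1, -0.0], [-0.33, 0.24], [0.8, 0.64], [-0.06, 0.13], [-0.16, -0.13]]
0.1 [ 0.6312 -0.1454  0.0746 16.7621  8.3822] home [ 0.619  -0.1491  0.1017] [1.1 2.5 6.3]
[[0.05, 0.06], [0.03, 0.08], [0.1, 0.07], [-0.13, -0.15], [-0.11, -0.06], [-0.01, -0.15], [0.18, -0.25], [0.11, -0.17], [0.13, -0.14], [0.22, -0.12], [-0.22, 0.12], [0.91, 0.52], [0.07, 0.01], [-0.04, -0.26]]
1 [ 0.6323 -0.1449  0.0732 16.7469  8.4056] home [ 0.6201 -0.1486  0.1004] [1.6 2.7 4.6]
[[0.29, 0.32], [0.05, 0.53], [0.76, 0.42], [-0.33, -0.43], [-0.37, -0.3], [-0.29, -0.45], [-0.04, -0.59], [0.72, -1.34], [0.94, -1.08], [-0.12, 0.22], [-0.53, 0.46], [0.58, 0.85], [-0.29, 0.35], [-0.38, 0.1]]
```

```bash
python3 - <<'E'
from place import *
T0=px([(299,226),(240,430),(441,370),(115,230),(456,130),(528,451),(196,550)],340,130,7)
S0=px([(243,210),(437,352),(186,328),(195,78),(525,195),(553,450),(460,107)],285,150,10)
s=get_state(); p,Rc=slotT(-.0005,0,s)
mt=np.array([(56,84),(21,10),(21,-10),(-21,-10),(-21,10)])/1e3; pt=px([(43,245),(414,303),(500,276),(545,458),(447,488)],355,155,12)
ms=np.array([(56,-68),(-56,-68),(-56,84),(56,84),(21,-10),(-21,-10)])/1e3; ps=px([(176,152),(468,250),(495,528),(184,418),(282,287),(386,325)],300,125,10)
f=lambda m:np.c_[m,np.zeros(len(m))]@Rc.T+p
a=pt-proj("top",f(mt)); b=ps-proj("side",f(ms))
for Z in(.066,.068,.07):
  def res(q):
    i=q[3]; hb=q[4]; bt=q[5:7]; bs=q[7:9]
    P=np.array([(48,0,hb),(-24,42,hb),(-24,-42,hb),(75-i,77-i,0),(75-i,-77+i,0),(-75+i,-77+i,0),(-75+i,77-i,0),(0,0,72.5)])/1e3@bedR(q[2]).T+[q[0],q[1],Z]
    return np.concatenate([(proj("top",P[:7])+bt-T0).ravel(),(proj("side",P[[0,1,3,4,5,6,7]])+bs-S0).ravel(),(a-bt).ravel(),(b-bs).ravel(),[(hb-10.7)/2]])
  F=least_squares(res,[.63,-.14,15,8,10,0,0,0,0],x_scale=[.01,.01,1,1,1,1,1,1,1],loss='soft_l1',f_scale=.5)
  q=F.x; h=bedR(q[2])@[0,0,.03]+np.r_[q[:2],Z]; print(Z,F.cost,q.round(4),"home",h.round(4),(bedR(YAW).T@(h-HOME)*1e3).round(1))
print(np.round(F.fun,1).tolist())
E
```

```text
0.066 5.064236526063516 [ 0.6336 -0.1485 16.7782  8.0222  7.2913 -0.0333 -0.0622 -0.0236  0.0932] home [ 0.6214 -0.1521  0.0932] [-1.3 -1.1 -2.1]
0.068 4.3331076990901884 [ 0.6332 -0.148  16.7689  8.1101  6.6579  0.0446 -0.0549 -0.0492  0.2538] home [ 0.621  -0.1516  0.0952] [-0.7 -0.5 -0.1]
0.07 3.767307353265903 [ 0.6328 -0.1474 16.7582  8.1936  6.1424  0.134  -0.0499 -0.0759  0.4298] home [ 0.6206 -0.1511  0.0972] [-0.   0.1  1.8]
[0.2, 0.2, 0.0, 0.3, 0.5, 0.2, -0.1, -0.2, -0.1, -0.1, -0.0, -0.3, 0.2, -0.4, 0.3, -0.3, 0.4, -0.1, -0.0, 0.3, -0.5, 0.5, 0.7, 0.9, -0.2, 0.4, -0.3, 0.2, 0.8, -0.1, 0.4, -0.0, 0.0, -0.0, 0.2, -0.2, -0.6, 0.1, 0.1, 0.6, -0.1, -0.4, -0.5, 0.1, 0.2, 0.2, 0.8, 0.9, -0.1, 0.6, -2.3]
```

```bash
python3 place.py .030 1 .001 .002
```

```text
[ 0.6234 -0.2042  0.1268]
n 1 ang 0.19 dist 0.0334
-0.1 -0.1 0.0 0.0007 0.0012 0.0334
slot in bed_home axes mm [-0.2  1.2 63.5] rot err [0.13 0.14 0.02]
```

Emit:
drive_tool --motion "-0.1 -0.1 0 0.001 0.001 0.007 0;0 0 0 0 0 0.008 0;0 0 0 0 0 0.007 0;0 0 0 0 0 0 0"

```text
clock: 8.6
position: [0.6193, -0.2054, 0.1362]
ee_rot: [0.129, 0.582, 0.784, 0.174]
contact_force: [-0.0, 0.1, -1.7]
width: 0.0096
```

```bash
python3 place.py .020 1 .001 .002;python3 snap.py 7 355 155 60 50 12 300 125 75 60 10; python3 ov2.py 7
```

```text
[ 0.6274 -0.203   0.1178]
n 1 ang 0.03 dist 0.0202
-0.0 0.0 0.0 0.0000 -0.0001 0.0202
slot in bed_home axes mm [ 1.1  2.  40.2] rot err [-0.02  0.    0.01]
[ 0.6193 -0.2054  0.1362] 0.00956053655907103 [-0.03  0.13 -1.68] [-0.62  0.32  1.79  0.48  0.81 -1.2 ]
```

View pics/ot7.png

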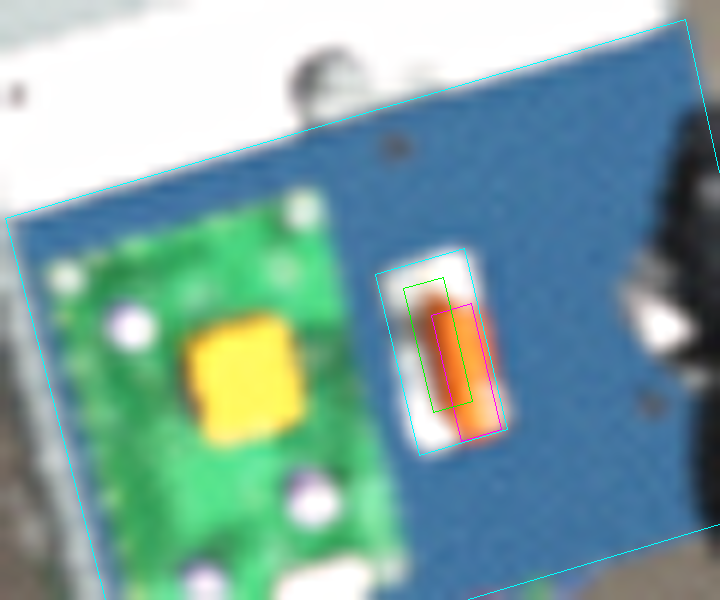

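View pics/os7.png

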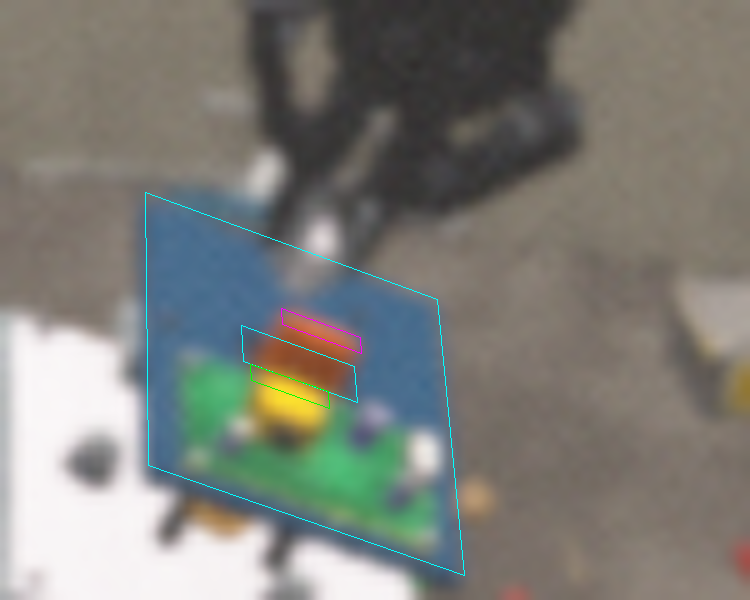

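Emit:
drive_tool --motion "0 0 0 0 0 0.008 0;0 0 0 0 0 0.008 0;0 0 0 0 0 0.005 0;0 0 0 0 0 0 0"

```text
clock: 9.2
position: [0.6288, -0.2032, 0.1166]
ee_rot: [0.13, 0.582, 0.784, 0.174]
contact_force: [-0.5, 0.3, -1.6]
width: 0.0092
```

```bash
python3 place.py .008 1 .001 .002
```

```text
[ 0.6323 -0.2015  0.1069]
n 1 ang 0.11 dist 0.0105
0.1 0.1 0.0 0.0006 -0.0006 0.0105
slot in bed_home axes mm [ 1.6  1.4 18.4] rot err [-0.09 -0.05  0.02]
```

Emit:
drive_tool --motion "0 0 0 0.0005 -0.0005 0.004 0;0 0 0 0 0 0.004 0;0 0 0 0 0 0.002 0;0 0 0 0 0 0 0"

```text
clock: 9.7
position: [0.6326, -0.2017, 0.1069]
ee_rot: [0.13, 0.582, 0.784, 0.174]
contact_force: [-0.0, -0.0, -2.1]
width: 0.0095
```

```bash
python3 place.py .004 1 .001 .002; python3 snap.py 8 355 155 60 50 12 280 125 75 60 10; python3 ov2.py 8
```

```text
[ 0.6339 -0.201   0.1033]
n 1 ang 0.13 dist 0.0039
0.1 0.1 0.0 0.0003 -0.0003 0.0039
slot in bed_home axes mm [1.3 1.7 7.8] rot err [-0.11 -0.07  0.03]
[ 0.6326 -0.2017  0.1069] 0.00952222338245548 [-0.02 -0.01 -2.12] [-0.6   0.37  1.8   0.5   0.75 -1.22]
```

View pics/ot8.png

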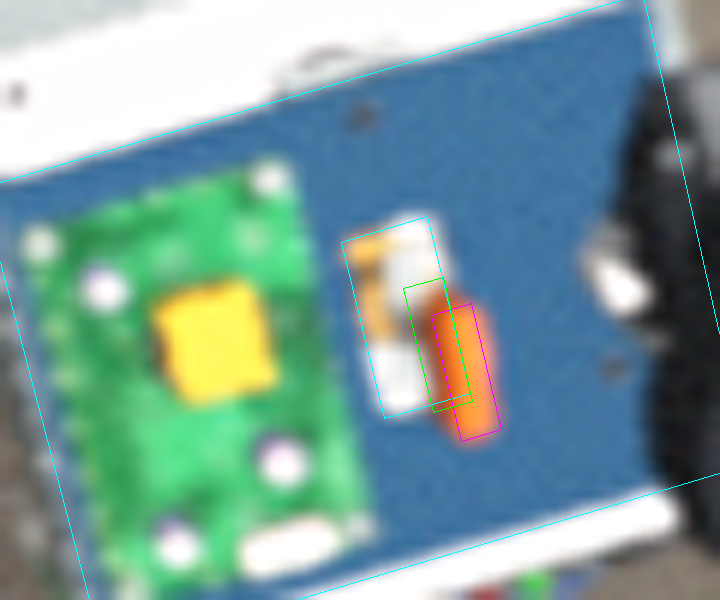

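View pics/sc8.png

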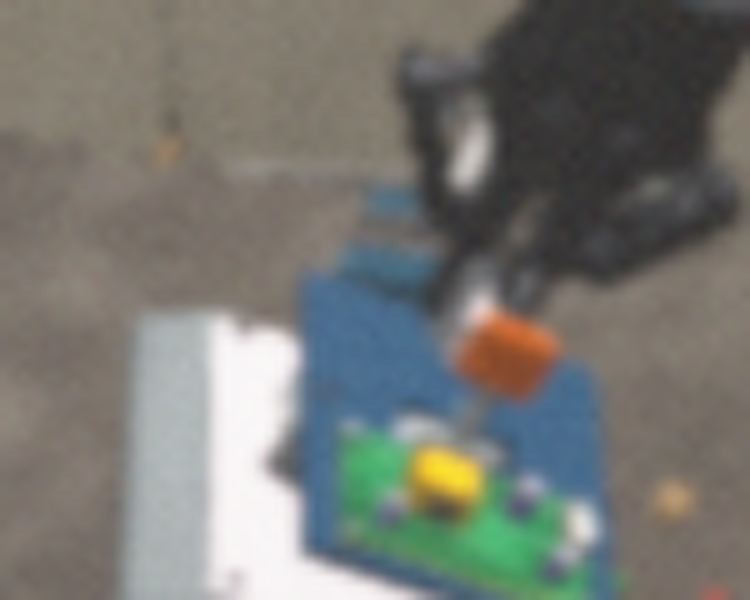

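Emit:
drive_tool --motion "0 0 0 0 0 0.003 0;0 0 0 0 0 0 0"

```text
clock: 10.05
position: [0.634, -0.2015, 0.1046]
ee_rot: [0.131, 0.582, 0.784, 0.174]
contact_force: [-0.1, -0.3, -1.0]
width: 0.0094
```

Emit:
drive_tool --motion "0 0 0 0 0 0.002 0;0 0 0 0 0 0 0"

```text
clock: 10.3
position: [0.6348, -0.2013, 0.103]
ee_rot: [0.131, 0.582, 0.784, 0.174]
contact_force: [-0.9, 0.6, -0.4]
width: 0.0094
```

```bash
python3 place.py .002 1 .001 .002; python3 -c "
from rig import get_state
s=get_state();print(s['contact_force'],s['moment'])"
```

```text
[ 0.6347 -0.2008  0.1015]
n 1 ang 0.2 dist 0.0016
0.1 0.2 0.1 0.0006 -0.0006 0.0014
slot in bed_home axes mm [1.5 1.4 3.3] rot err [-0.16 -0.1   0.06]
[-0.89563376  0.58648996 -0.40443266] [-0.10314757  0.4773561   0.09623316]
```

Emit:
drive_tool --motion "0 0 0 0 0 0.002 0;0 0 0 0 0 0 0"

```text
clock: 10.55
position: [0.6347, -0.2013, 0.102]
ee_rot: [0.131, 0.581, 0.784, 0.173]
contact_force: [-4.1, -0.2, 1.5]
width: 0.0094
```

```bash
python3 place.py .002 1 .001 .002; python3 -c "
from rig import get_state
s=get_state();print(s['contact_force'],s['moment'])"; python3 snap.py 9 355 155 60 50 12 280 125 75 60 10; python3 ov2.py 9
```

```text
[ 0.6347 -0.2008  0.1015]
n 1 ang 0.2 dist 0.0007
0.1 0.2 0.1 0.0005 -0.0001 0.0006
slot in bed_home axes mm [1.  1.5 2.4] rot err [-0.15 -0.06  0.12]
[-4.06838468 -0.17711439  1.51329875] [-0.03448964  0.63356636  0.13901355]
[ 0.6347 -0.2013  0.102 ] 0.00937936896185851 [-4.07 -0.18  1.51] [-0.59  0.37  1.81  0.51  0.74 -1.23]
```

View pics/ot9.png

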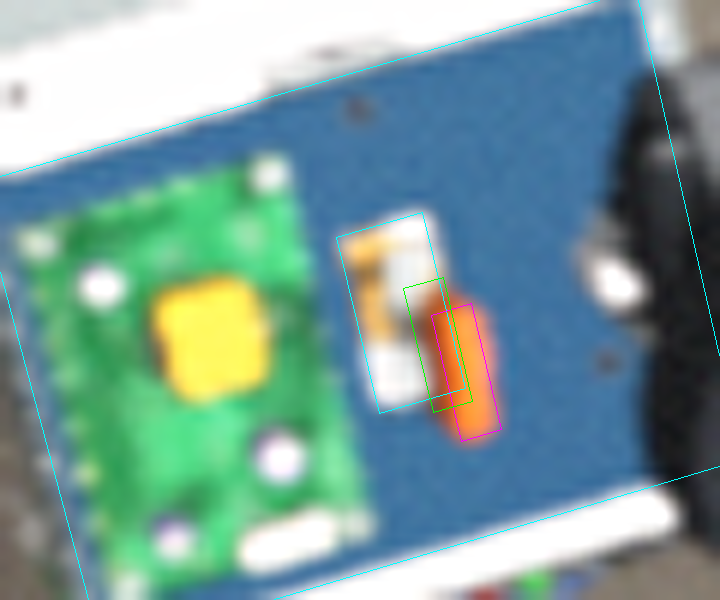

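View pics/sc9.png

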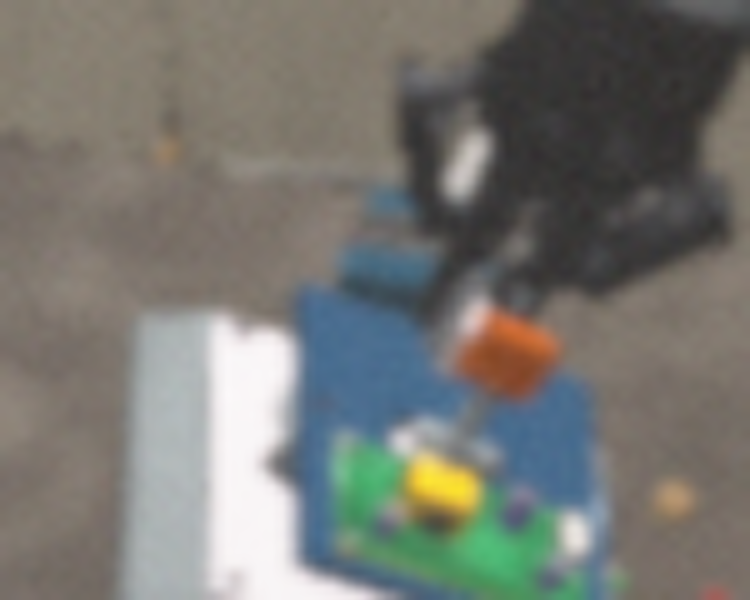

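Emit:
drive_tool --motion "0 0 0 0 -0.001 0 0;0 0 0 0 0 0 0"

```text
clock: 10.9
position: [0.6344, -0.2016, 0.1018]
ee_rot: [0.131, 0.582, 0.784, 0.173]
contact_force: [-3.4, 0.0, 0.9]
width: 0.0097
```

```bash
python3 place.py .002 1 0 .002; python3 -c "
from rig import get_state
s=get_state();print(s['contact_force'],s['moment'])"
```

```text
[ 0.6339 -0.201   0.101 ]
n 1 ang 0.24 dist 0.001
0.1 0.2 0.1 0.0007 -0.0006 0.0005
slot in bed_home axes mm [0.5 1.3 2.4] rot err [-0.19 -0.12  0.1 ]
[-3.41927245  0.02419162  0.8830487 ] [-0.08813942  0.58514775  0.13630327]
```

Small forces; let go.

Emit:
drive_tool --motion "0 0 0 0 0 0 10;0 0 0 0 0 0 25;0 0 0 0 0 0 40;0 0 0 0 0 0 40;0 0 0 0 0 0 40;0 0 0 0 0 -0.01 40;0 0 0 0 0 -0.02 40;0 0 0 0 0 -0.03 40;0 0 0 0 0 -0.03 40;0 0 0 0 0 0 40" --newtons 60

```text
clock: 12.15
position: [0.5977, -0.2132, 0.1877]
ee_rot: [0.133, 0.582, 0.783, 0.174]
contact_force: [-0.1, -0.2, -0.1]
width: 0.0341
```

```bash
python3 snap.py 10 345 140 80 66 9 280 130 75 60 10
```

```text
[ 0.5977 -0.2132  0.1877] 0.03412099406331561 [-0.06 -0.16 -0.12] [-0.65  0.25  1.75  0.45  0.92 -1.18]
```

View pics/tc10.png

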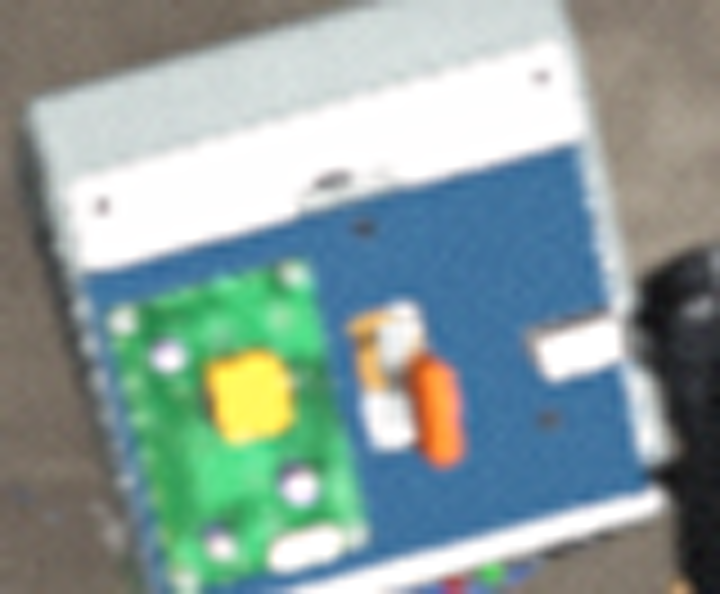

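View pics/sc10.png

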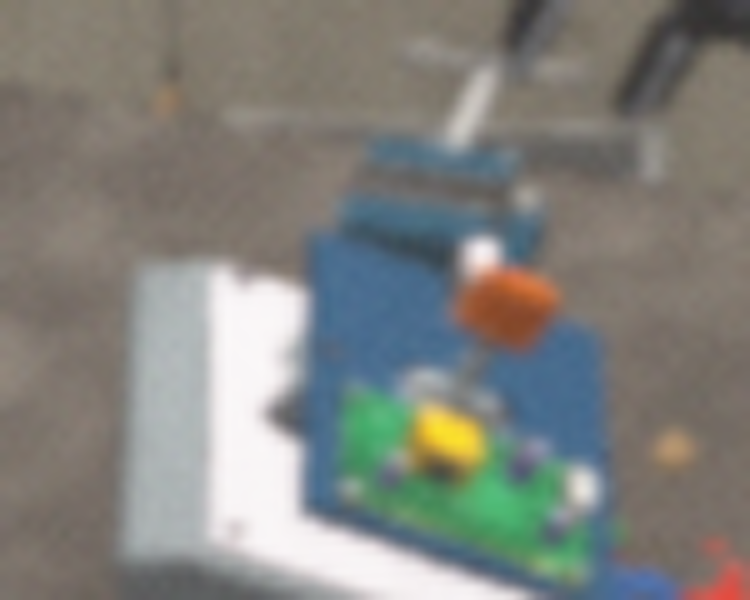

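```bash
cat > tt.py <<'E'
import sys
from place import *
# args: h  turn(deg from tool y=-bed y; -90 => tool y=+bed x)  n offx offy
def ttgt(h,turn,off=(0,0)):
    B=bedR(YAW); Rt=R.from_matrix(np.c_[B[:,0],-B[:,1],-B[:,2]])*R.from_euler('z',turn,degrees=True)
    return HOME+B@np.array([off[0],off[1],h]),Rt
if __name__=="__main__":
    a=[float(x) for x in sys.argv[1:]]
    off=a[3:5] if len(a)>3 else (0,0)
    p,Rt=ttgt(a[0],a[1],off); to(p,Rt,int(a[2]) if len(a)>2 and a[2] else None)
    s=get_state(); B=bedR(YAW); print("tcp in bed_home mm",(B.T@(s["position"]-HOME)*1e3).round(1),"F bed",(B.T@s["contact_force"]).round(1),"M",s["moment"].round(2),"w",s["width"].round(4),"q",s["qpos"].round(2))
E
python3 tt.py .08 0 10 .001 .001
```

```text
n 10 ang 89.99 dist 0.0555
0.0 0.0 9.0 0.0052 0.0000 0.0018
0.0 0.0 9.0 0.0052 -0.0008 0.0018
0.0 0.0 9.0 0.0050 -0.0016 0.0018
0.0 0.0 9.0 0.0047 -0.0023 0.0018
0.0 0.0 9.0 0.0043 -0.0030 0.0018
0.0 0.0 9.0 0.0037 -0.0037 0.0018
0.0 0.0 9.0 0.0031 -0.0042 0.0018
0.0 0.0 9.0 0.0024 -0.0046 0.0018
0.0 0.0 9.0 0.0017 -0.0050 0.0018
0.0 0.0 9.0 0.0009 -0.0052 0.0018Traceback (most recent call last):
  File "tt.py", line 11, in <module>
    s=get_state(); B=bedR(YAW); print("tcp in bed_home mm",(B.T@(s["position"]-HOME)*1e3).round(1),"F bed",(B.T@s["contact_force"]).round(1),"M",s["moment"].round(2),"w",s["width"].round(4),"q",s["qpos"].round(2))
                                                                                                                                                                          ^^^^^^^^^^^^^^^^
AttributeError: 'float' object has no attribute 'round'
```

Emit:
drive_tool --motion "0 0 9 0.005 0 0.001 40;0 0 9 0.005 -0.001 0.001 40;0 0 9 0.005 -0.0015 0.001 40;0 0 9 0.005 -0.002 0.001 40;0 0 9 0.004 -0.003 0.001 40;0 0 9 0.004 -0.004 0.001 40;0 0 9 0.003 -0.004 0.001 40;0 0 9 0.0025 -0.0045 0.001 40;0 0 9 0.0015 -0.005 0.001 40;0 0 9 0.001 -0.005 0.001 40;0 0 0 0 0 0 40"

```text
clock: 13.62
position: [0.5824, -0.1516, 0.1571]
ee_rot: [-0.047, 0.971, 0.117, 0.202]
contact_force: [0.1, -0.5, -0.4]
width: 0.0343
```

```bash
sed -i 's/s\["width"\].round(4)/round(s["width"],4)/' tt.py; python3 tt.py .07 0 2 .001 .001; python3 snap.py 11 345 140 80 66 9 280 110 75 60 10
```

```text
n 2 ang 3.73 dist 0.0134
-0.6 0.6 -1.7 0.0048 0.0046 0.0006
-0.6 0.6 -1.7 0.0047 0.0047 0.0007
tcp in bed_home mm [-8.  10.7 71.6] F bed [-0.2 -0.5 -0.4] M [-0.06  0.19  0.06] w 0.0343 q [-0.57  0.23  1.85  0.45  0.85  0.5 ]
[ 0.5824 -0.1516  0.1571] 0.034346584550367 [ 0.14 -0.49 -0.41] [-0.57  0.23  1.85  0.45  0.85  0.5 ]
```

View pics/sc11.png

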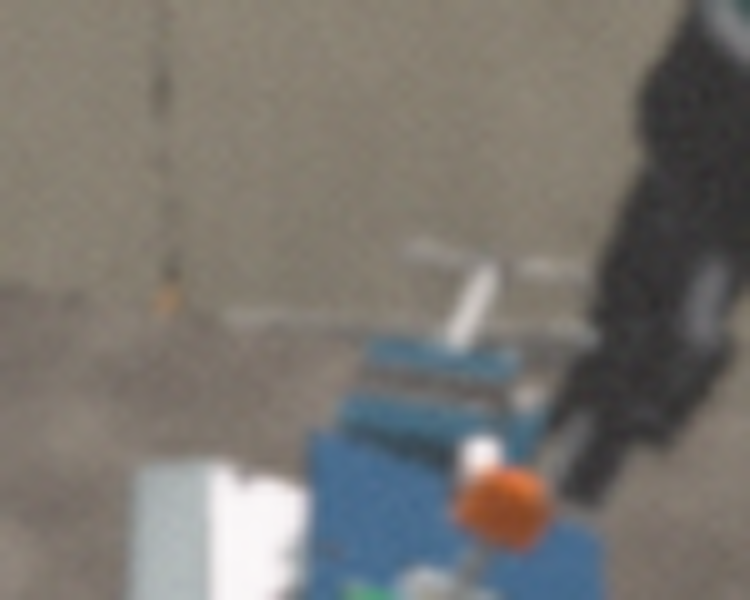

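View pics/tc11.png

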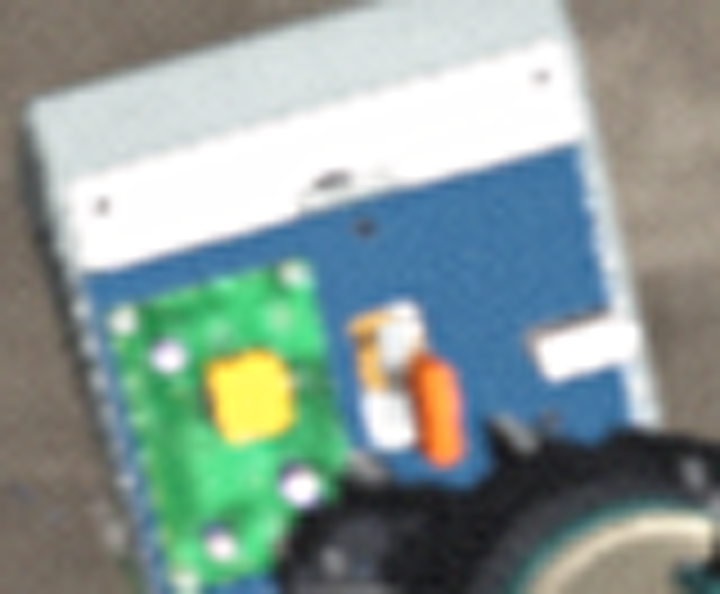

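Emit:
drive_tool --motion "-0.6 0.6 -1.7 0.0045 0.0045 0 40;-0.6 0.6 -1.7 0.0045 0.0045 0 40;0 0 0 0 0 0 40;0 0 0 0 0 0 40"

```text
clock: 14.22
position: [0.5941, -0.1601, 0.161]
ee_rot: [-0.03, 0.965, 0.147, 0.216]
contact_force: [0.3, 0.4, 0.6]
width: 0.0341
```

```bash
python3 tt.py .07 0 1 .001 .001; python3 snap.py 12 345 140 80 66 9 280 110 75 60 10
```

```text
n 1 ang 0.56 dist 0.0024
0.1 -0.2 0.5 -0.0006 -0.0019 0.0015
tcp in bed_home mm [ 1.6 -0.9 71.5] F bed [0.7 0.3 0.4] M [-0.06  0.23  0.02] w 0.0341 q [-0.57  0.24  1.85  0.46  0.82  0.42]
[ 0.5941 -0.1601  0.161 ] 0.034110542333439575 [0.32 0.43 0.62] [-0.57  0.24  1.85  0.46  0.82  0.42]
```

View pics/sc12.png

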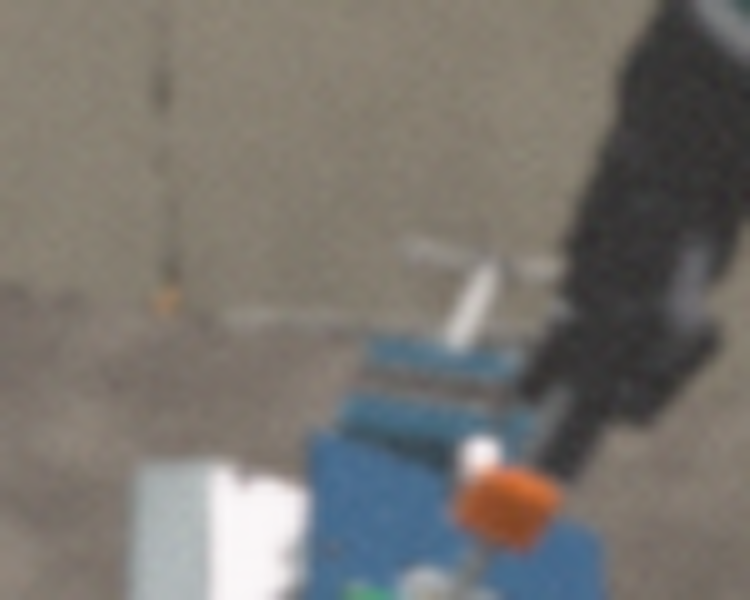

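View pics/tc12.png

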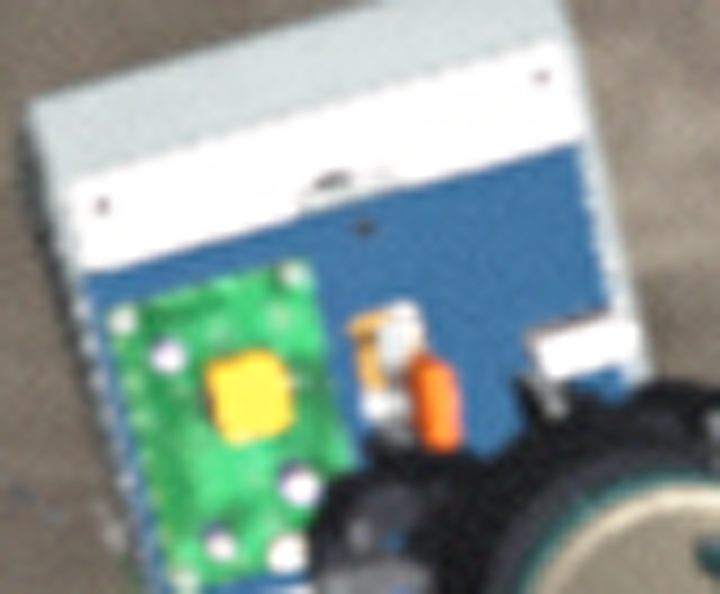

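```bash
python3 - <<'E'
from tt import *
s=get_state(); B=bedR(YAW)
def cp(n,P): x0,y0,sc=(345,140,9) if n=="top" else (280,110,10); return ((proj(n,P)-[x0,y0]+.5)*sc-.5).round(0).tolist()
for y in(-.017,-.025,.017,.025):
  for x in (-.011,.011):
    P=s["position"]+rot(s).apply([[x,y,-.006]]); print(x,y,cp("top",P),cp("side",P))
print("T top",cp("top",HOME+B@np.array([0,0,.055])),"T66",cp("top",HOME+B@np.array([0,0,.066])),"side",cp("side",HOME+B@np.array([0,0,.0425])))
print([cp("top",HOME+B@np.array([x,y,.055])) for x in(.0145,-.0145) for y in (.0045,-.0045)])
E
```

```text
-0.011 -0.017 [[412.0, 481.0]] [[579.0, 469.0]]
0.011 -0.017 [[393.0, 409.0]] [[518.0, 447.0]]
-0.011 -0.025 [[385.0, 490.0]] [[580.0, 483.0]]
0.011 -0.025 [[366.0, 417.0]] [[519.0, 461.0]]
-0.011 0.017 [[527.0, 446.0]] [[573.0, 408.0]]
0.011 0.017 [[509.0, 373.0]] [[514.0, 387.0]]
-0.011 0.025 [[554.0, 438.0]] [[572.0, 394.0]]
0.011 0.025 [[536.0, 365.0]] [[513.0, 373.0]]
T top [[439.0, 414.0]] T66 [[449.0, 423.0]] side [[505.0, 508.0]]
[[[413.0, 371.0]], [[443.0, 362.0]], [[436.0, 466.0]], [[466.0, 457.0]]]
```

Emit:
drive_tool --motion "0.1 -0.2 0.5 -0.0012 -0.0018 0.012 40;0 0 0 0 0 0.012 40;0 0 0 0 0 0.01 40;0 0 0 0 0 0 40"

```text
clock: 14.82
position: [0.6067, -0.1536, 0.1266]
ee_rot: [-0.032, 0.966, 0.142, 0.213]
contact_force: [0.7, -0.1, 0.6]
width: 0.0338
```

```bash
python3 tt.py .028 0 1 .0003 .0008;python3 snap.py 13 345 140 80 66 9 280 110 75 60 10
```

```text
n 1 ang 0.12 dist 0.0065
-0.1 0.1 -0.1 0.0006 0.0009 0.0064
tcp in bed_home mm [-0.3  1.7 34.4] F bed [ 0.8 -0.3  0.2] M [-0.05  0.24 -0.02] w 0.0338 q [-0.55  0.29  1.87  0.48  0.74  0.41]
[ 0.6067 -0.1536  0.1266] 0.033811331837516265 [ 0.67 -0.08  0.56] [-0.55  0.29  1.87  0.48  0.74  0.41]
```

View pics/sc13.png

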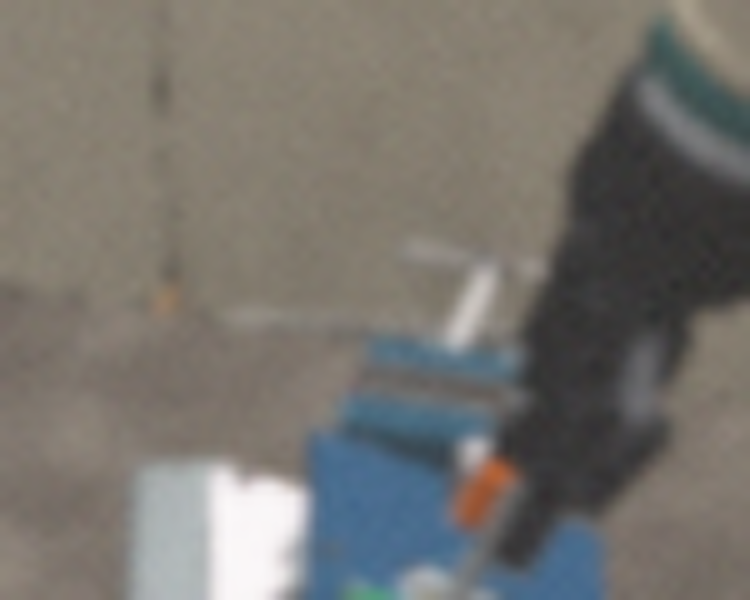

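View pics/tc13.png

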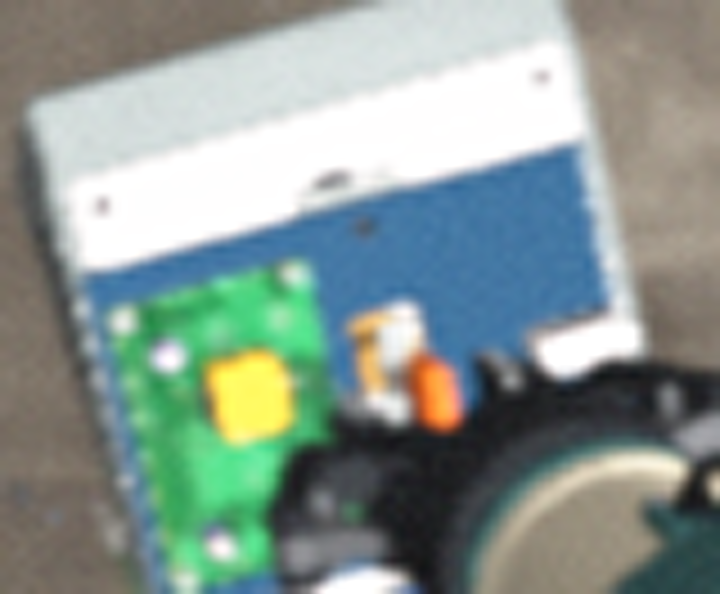

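```bash
python3 - <<'E'
from tt import *
s=get_state(); B=bedR(YAW)
c={}
for n,(x0,y0,w,h,sc) in (("top",(345,140,80,66,9)),("side",(280,110,75,60,10))):
    im=cv2.imread(f"pics/{n}13.png"); c=cv2.resize(im[y0:y0+h,x0:x0+w],None,fx=sc,fy=sc,interpolation=cv2.INTER_CUBIC)
    d=lambda P,col: cv2.polylines(c,[((proj(n,P)-[x0,y0]+.5)*sc-.5).round().astype(int).reshape(-1,1,2)],True,col,1)
    for y in (-.017,.017):
        d(s["position"]+rot(s).apply([(-.011,y,-.006),(.011,y,-.006),(.011,y,-.04),(-.011,y,-.04)]),(0,255,255))
    for z in(.055,.03): d(np.array([(14.5e-3,4.5e-3,z),(14.5e-3,-4.5e-3,z),(-14.5e-3,-4.5e-3,z),(-14.5e-3,4.5e-3,z)])@B.T+HOME,(255,0,255))
    cv2.imwrite(f"pics/p{n[0]}13.png",c)
E
```

```text
(no output)
```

View pics/ps13.png

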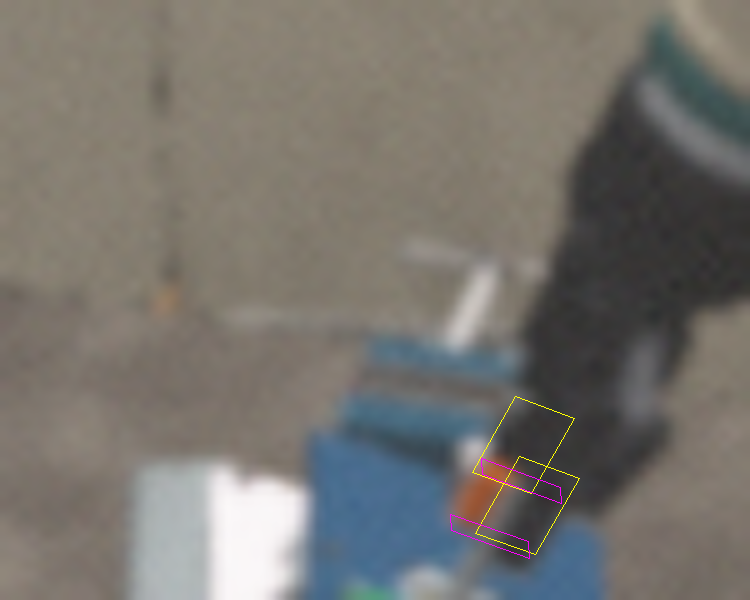

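View pics/pt13.png

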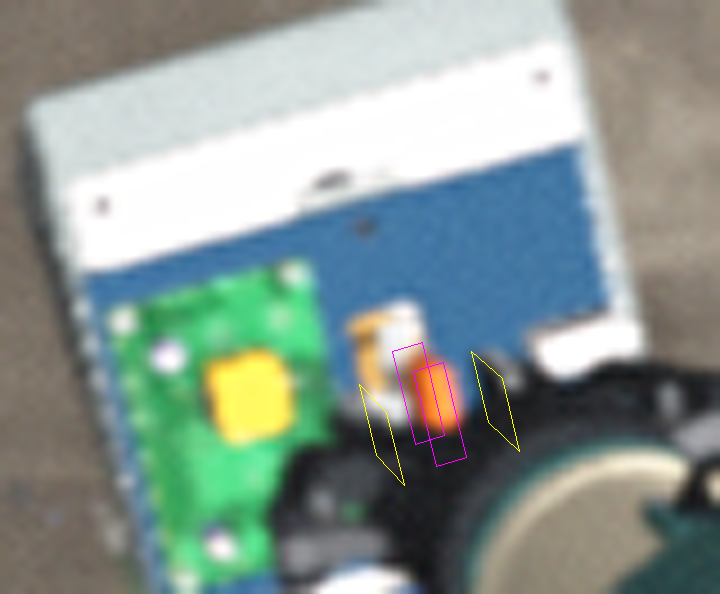

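Emit:
drive_tool --motion "0 0 0 0.0005 0.0008 0.003 40;0 0 0 0 0 0.003 40;0 0 0 0 0 0 40"

```text
clock: 15.3
position: [0.6107, -0.1544, 0.123]
ee_rot: [-0.031, 0.966, 0.142, 0.215]
contact_force: [-0.5, -1.2, 0.1]
width: 0.0342
```

```bash
python3 tt.py .028 0 1 .0003 .0008
```

```text
n 1 ang 0.09 dist 0.0022
0.1 -0.1 -0.0 -0.0011 -0.0010 0.0016
tcp in bed_home mm [ 1.4 -0.2 29.6] F bed [-0.7 -1.   0.4] M [-0.04  0.18  0.01] w 0.0342 q [-0.54  0.3   1.87  0.49  0.73  0.41]
```

Emit:
drive_tool --motion "0 0 0 -0.001 -0.001 0.0015 40;0 0 0 0 0 0 20;0 0 0 0 0 0 0;0 0 0 0 0 0 0;0 0 0 0 0 0 0" --newtons 60

```text
clock: 15.92
position: [0.61, -0.1533, 0.1215]
ee_rot: [-0.031, 0.966, 0.142, 0.215]
contact_force: [0.0, -0.7, -0.9]
width: 0.0078
```

```bash
python3 tt.py .028 0 1 .0003 .0008;python3 snap.py 14 345 140 80 66 9 280 110 75 60 10
```

```text
n 1 ang 0.11 dist 0.0005
0.1 -0.1 -0.0 -0.0001 0.0003 0.0004
tcp in bed_home mm [ 0.4  1.1 28.4] F bed [-0.5 -0.6 -0.7] M [ 0.01  0.15 -0.  ] w 0.0078 q [-0.54  0.3   1.87  0.49  0.73  0.41]
[ 0.61   -0.1533  0.1215] 0.007782731276937891 [ 0.03 -0.66 -0.86] [-0.54  0.3   1.87  0.49  0.73  0.41]
```

View pics/sc14.png

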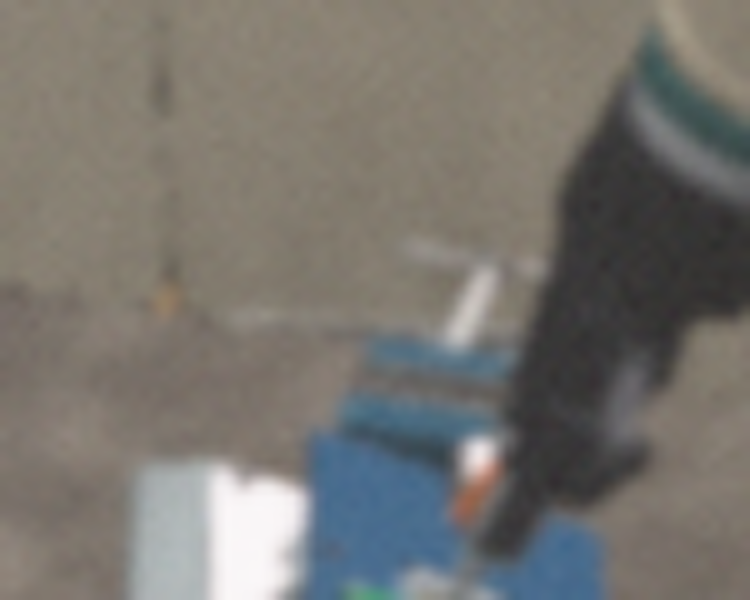

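View pics/tc14.png

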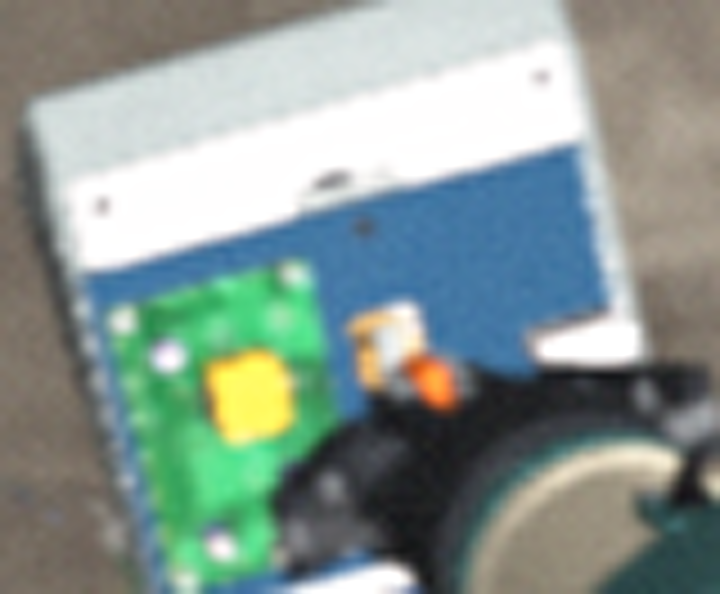

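Emit:
drive_tool --motion "0 0 0 0 0 -0.004 0;0 0 0 0 0 -0.005 0;0 0 0 0 0 -0.004 0;0 0 0 0 0 0 0"

```text
clock: 16.52
position: [0.606, -0.1545, 0.13]
ee_rot: [-0.032, 0.966, 0.141, 0.215]
contact_force: [7.5, 1.8, -10.6]
width: 0.0078
```

```bash
python3 tt.py .040 0 1 .0003 .001
```

```text
n 1 ang 0.24 dist 0.0021
-0.0 -0.1 -0.2 0.0001 0.0001 -0.0021
tcp in bed_home mm [ 0.2  1.1 37.9] F bed [  2.5  -0.5 -12.8] M [-0.11 -0.38 -0.11] w 0.0078 q [-0.55  0.28  1.87  0.48  0.75  0.41]
```

Emit:
drive_tool --motion "0 0 0 0 0 -0.003 0;0 0 0 0 0 -0.001 0;0 0 0 0 0 0 0"

```text
clock: 16.9
position: [0.6058, -0.1546, 0.1303]
ee_rot: [-0.033, 0.966, 0.139, 0.214]
contact_force: [7.6, 0.3, -10.0]
width: 0.0081
```

```bash
python3 tt.py .0415 -90 10 .0003 .001;python3 snap.py 15 345 140 80 66 9 280 110 75 60 10
```

```text
n 10 ang 90.43 dist 0.0033
-0.0 -0.0 -9.0 0.0000 0.0000 -0.0003
-0.0 -0.0 -9.0 0.0000 0.0000 -0.0003
-0.0 -0.0 -9.0 0.0000 0.0000 -0.0003
-0.0 -0.0 -9.0 0.0000 0.0000 -0.0003
-0.0 -0.0 -9.0 0.0000 0.0000 -0.0003
-0.0 -0.0 -9.0 0.0000 0.0000 -0.0003
-0.0 -0.0 -9.0 -0.0000 0.0000 -0.0003
-0.0 -0.0 -9.0 -0.0000 0.0000 -0.0003
-0.0 -0.0 -9.0 -0.0000 0.0000 -0.0003
-0.0 -0.0 -9.0 -0.0000 0.0000 -0.0003
tcp in bed_home mm [ 0.2  1.1 38.2] F bed [  2.5  -1.9 -12.2] M [-0.12 -0.44 -0.1 ] w 0.0081 q [-0.55  0.28  1.87  0.48  0.75  0.42]
[ 0.6058 -0.1546  0.1303] 0.008073048462370476 [  7.63   0.34 -10.03] [-0.55  0.28  1.87  0.48  0.75  0.42]
```

View pics/sc15.png

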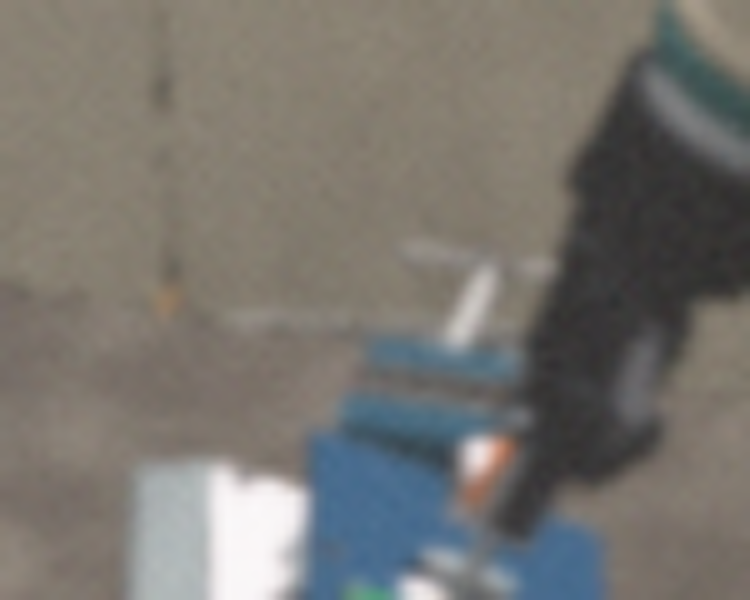

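Emit:
drive_tool --motion "0 0 0 0 0 -0.004 0;0 0 0 0 0 -0.004 0"

```text
clock: 17.25
position: [0.6037, -0.1552, 0.135]
ee_rot: [-0.034, 0.966, 0.138, 0.214]
contact_force: [8.9, 1.5, -11.5]
width: 0.008
```

```bash
python3 tt.py .0415 -90 10 .0003 .001
```

```text
n 10 ang 90.58 dist 0.0018
-0.0 -0.0 -9.1 0.0000 0.0000 0.0002
-0.0 -0.0 -9.1 0.0000 0.0000 0.0002
-0.0 -0.0 -9.1 0.0000 0.0000 0.0002
-0.0 -0.0 -9.1 0.0000 0.0000 0.0002
-0.0 -0.0 -9.1 0.0000 0.0000 0.0002
-0.0 -0.0 -9.1 0.0000 0.0000 0.0002
-0.0 -0.0 -9.1 0.0000 0.0000 0.0002
-0.0 -0.0 -9.1 -0.0000 0.0000 0.0002
-0.0 -0.0 -9.1 -0.0000 0.0000 0.0002
-0.0 -0.0 -9.1 -0.0000 0.0000 0.0002
tcp in bed_home mm [ 0.2  1.  43.3] F bed [  3.3  -1.1 -14.2] M [-0.14 -0.54 -0.18] w 0.008 q [-0.55  0.28  1.86  0.48  0.76  0.42]
```

Emit:
drive_tool --motion "0 0 -9 0 0 0 0;0 0 -9 0 0 -0.0005 0;0 0 -9 0 0 -0.0005 0;0 0 0 0 0 0 0"

```text
clock: 17.75
position: [0.6056, -0.1546, 0.131]
ee_rot: [0.017, 0.906, 0.365, 0.216]
contact_force: [8.3, 1.0, -10.2]
width: 0.0076
```

```bash
python3 tt.py .0415 -90 7 .0003 .001
```

```text
n 7 ang 62.97 dist 0.0026
-0.0 -0.0 -9.0 0.0000 0.0000 -0.0004
-0.0 -0.0 -9.0 -0.0000 0.0000 -0.0004
-0.0 -0.0 -9.0 -0.0000 0.0000 -0.0004
-0.0 -0.0 -9.0 -0.0000 0.0000 -0.0004
-0.0 -0.0 -9.0 -0.0000 0.0000 -0.0004
-0.0 -0.0 -9.0 -0.0000 0.0000 -0.0004
-0.0 -0.0 -9.0 -0.0000 0.0000 -0.0004
tcp in bed_home mm [ 0.3  1.1 38.9] F bed [  3.1  -1.4 -12.8] M [-0.11 -0.5  -0.09] w 0.0076 q [-0.55  0.28  1.86  0.48  0.76 -0.06]
```

Emit:
drive_tool --motion "0 0 -9 0 0 -0.003 0;0 0 -9 0 0 -0.0025 0;0 0 -9 0 0 -0.0015 0;0 0 -9 0 0 -0.0015 0;0 0 0 0 0 -0.001 0"

```text
clock: 18.38
position: [0.6045, -0.155, 0.1332]
ee_rot: [0.083, 0.744, 0.632, 0.2]
contact_force: [9.2, 1.9, -11.2]
width: 0.0082
```

```bash
python3 tt.py .0415 -90 3 .0003 .001
```

```text
n 3 ang 26.14 dist 0.0002
-0.0 -0.1 -8.7 -0.0000 0.0000 -0.0000
-0.0 -0.1 -8.7 -0.0000 0.0000 -0.0000
-0.0 -0.1 -8.7 -0.0000 0.0000 -0.0000
tcp in bed_home mm [ 0.2  1.1 41.4] F bed [  3.8  -0.8 -14.1] M [-0.13 -0.52 -0.11] w 0.0082 q [-0.55  0.28  1.86  0.48  0.77 -0.71]
```

Emit:
drive_tool --motion "0 0 -8.7 0 0 -0.0015 0;0 0 -8.7 0 0 -0.0015 0;0 0 -8.7 0 0 -0.0015 0;0 0 0 0 0 -0.001 0"

```text
clock: 18.88
position: [0.6045, -0.155, 0.133]
ee_rot: [0.126, 0.578, 0.787, 0.176]
contact_force: [8.1, 1.6, -10.9]
width: 0.008
```

```bash
python3 tt.py .0415 -90 1 .0003 .001
```

```text
n 1 ang 0.79 dist 0.0004
-0.0 -0.6 0.5 -0.0001 0.0002 -0.0003
tcp in bed_home mm [ 0.1  1.1 41.2] F bed [  2.8  -0.8 -13.3] M [-0.2  -0.51 -0.11] w 0.008 q [-0.56  0.28  1.86  0.48  0.77 -1.17]
```

```bash
python3 snap.py 16 345 140 80 66 9 280 110 75 60 10
```

```text
[ 0.6045 -0.155   0.133 ] 0.007978179221819098 [  8.08   1.59 -10.87] [-0.56  0.28  1.86  0.48  0.77 -1.17]
```

View pics/sc16.png

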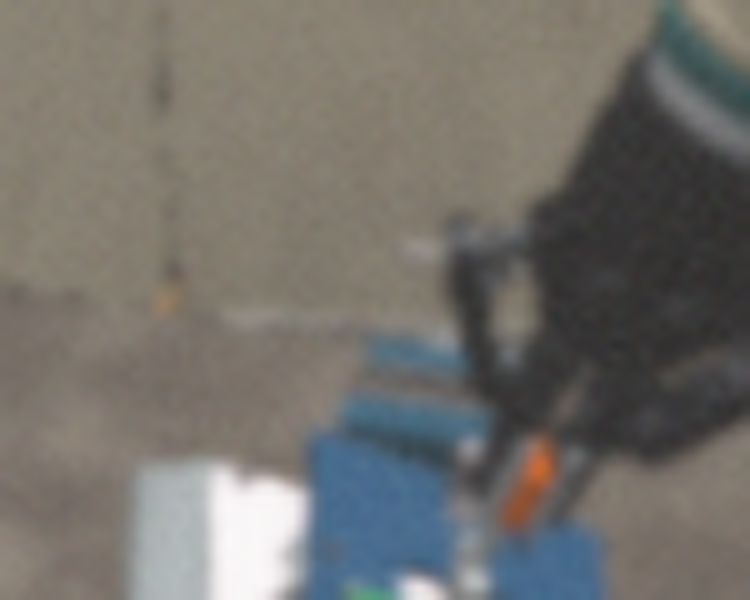

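View pics/tc16.png

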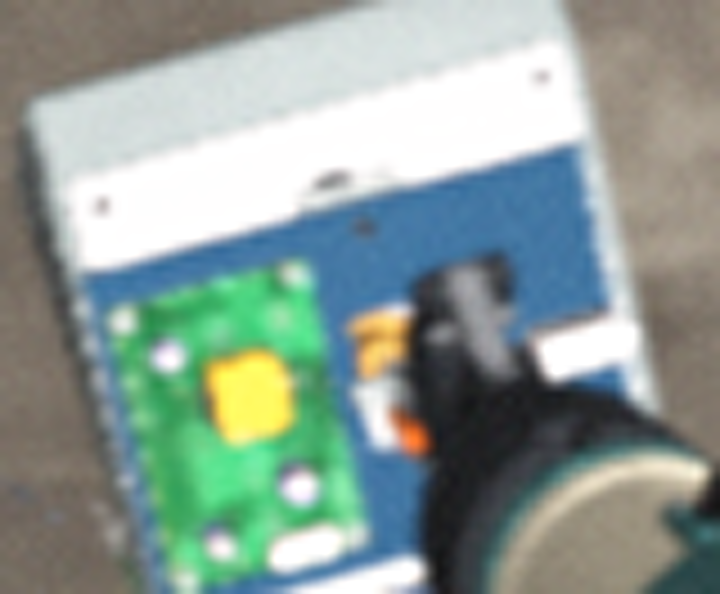

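Emit:
drive_tool --motion "0 -0.5 0.5 0 0 0.003 0;0 0 0 0 0 0.003 0;0 0 0 0 0 0.002 0;0 0 0 0 0 0 0"

```text
clock: 19.48
position: [0.6091, -0.1534, 0.1234]
ee_rot: [0.128, 0.583, 0.783, 0.174]
contact_force: [-1.2, -0.9, 0.0]
width: 0.0073
```

```bash
python3 tt.py .031 -90 1 .0003 .001
```

```text
n 1 ang 0.2 dist 0.0006
-0.0 -0.1 -0.1 -0.0003 -0.0002 -0.0005
tcp in bed_home mm [ 0.5  1.3 30.5] F bed [-1.3 -0.5  0.6] M [-0.03  0.26  0.01] w 0.0073 q [-0.54  0.29  1.87  0.49  0.74 -1.16]
```

Emit:
drive_tool --motion "0 0 0 0 0 0 10;0 0 0 0 0 0 25;0 0 0 0 0 0 40;0 0 0 0 0 0 40;0 0 0 0 0 -0.015 40;0 0 0 0 0 -0.03 40;0 0 0 0 0 -0.04 40;0 0 0 -0.05 0 -0.03 40;0 0 0 -0.06 0 0 40;0 0 0 -0.06 0 0 40;0 0 0 0 0 0 40"

```text
clock: 20.85
position: [0.6091, -0.3363, 0.2393]
ee_rot: [0.132, 0.582, 0.784, 0.173]
contact_force: [-0.3, 1.0, 0.2]
width: 0.034
```

```bash
python3 snap.py 17 340 130 85 72 9 280 150 70 60 10; python3 - <<'E'
from tt import *
B=bedR(YAW)
for n,(x0,y0,w,h,sc) in (("top",(340,130,85,72,9)),("side",(280,150,70,60,10))):
    im=cv2.imread(f"pics/{n}17.png"); c=cv2.resize(im[y0:y0+h,x0:x0+w],None,fx=sc,fy=sc,interpolation=cv2.INTER_CUBIC)
    d=lambda P,col: cv2.polylines(c,[((proj(n,P@B.T+HOME)-[x0,y0]+.5)*sc-.5).round().astype(int).reshape(-1,1,2)],True,col,1)
    r=lambda a,b,z:np.array([(a,b,z),(a,-b,z),(-a,-b,z),(-a,b,z)])/1e3
    d(r(4.5,14.5,57),(255,0,255)); d(r(4.5,16,7),(0,255,0)); d(r(21,10,0),(255,255,0))
    cv2.imwrite(f"pics/p{n[0]}17.png",c)
E
```

```text
[ 0.6091 -0.3363  0.2393] 0.03397092623588673 [-0.28  1.01  0.23] [-0.81  0.32  1.5   0.43  1.14 -1.25]
```

View pics/tc17.png

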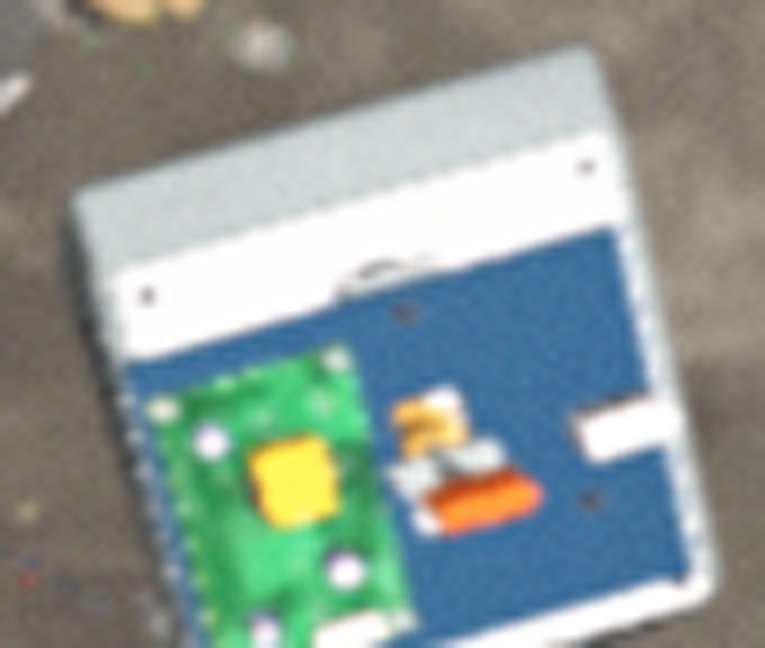

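View pics/pt17.png

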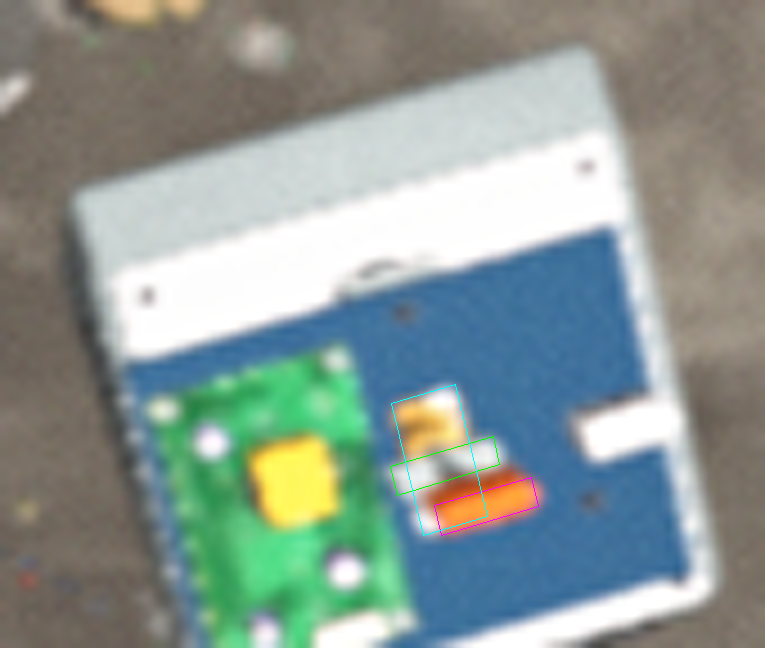

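View pics/sc17.png

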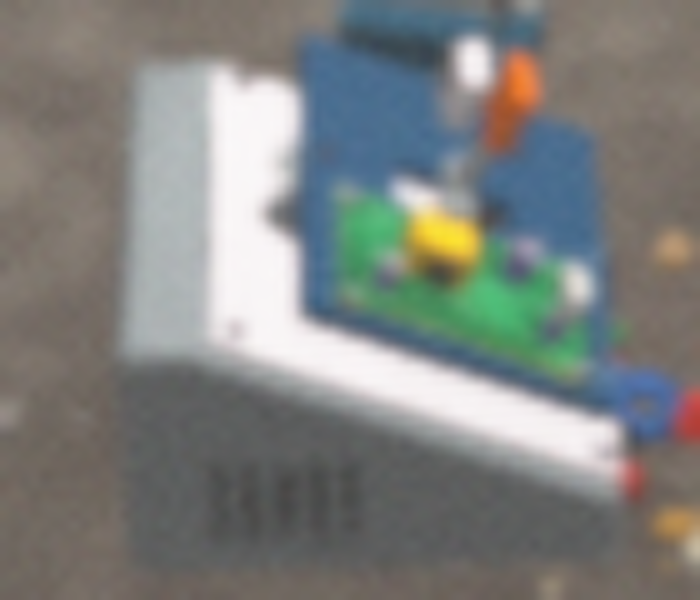

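```bash
python3 - <<'E'
from rig import sign_off,get_state
print(get_state()["contact_force"]); print(sign_off())
E
```

```text
[-0.20303873 -0.1323286   0.77565847]
the job is handed in; nothing more can be done
None
```

The carrier is seated on the fixture's three balls and locked with the T-handle, and I handed the job in at about 21 s of the 58 s allowed.

**What I did:** I gripped the carrier by its bar, lowered it at the 25° tilt so the T-handle came up through the slot, and let go. I then pulled the handle out about 10–15 mm, turned it a quarter turn anticlockwise, let the spring draw it back, released it and backed away.

**Last checks:**
- **Lock:** the handle settled about 2.1 mm out with almost no force left on the gripper, which matches the head holding the plate home. In the last top picture the head lies squarely across the slot and over the plate.
- **Robot clear:** the gripper was clear of everything at the end, with about 1 N or less on the wrist. The highest wrist force I saw was about 14 N, during the pull.
- **Bystanders:** I planned every move to stay clear of the other things on the bench. I did not compare before and after pictures of them.

**Disagreements:** the two cameras differed by about 4 mm sideways on the carrier. The balls also appeared about 1 pixel off where I predicted them. I used the view through the slot and the contact forces for the final approach, and the seating and the grip on the handle then fitted to within about 1.5 mm.

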